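# Set up the probe station and clear its hardware

### The job

Get the probe station ready: put the loose hardware lying about away, clamping forks in the long low tray and post feet in the square deep bin, whenever it suits. On the station, first swing the lever fully back to its parked stop so the needle is up, then slide the sled flat along the table, without lifting it, until the white dot is right under the needle tip, and then turn the lever to line up with the index arrow. At the end every loose piece must be in its place, the dot still under the needle and the lever on the arrow; do not shift the arrow or disturb the other things on the table.

Things in the scene. Friction and masses are not known exactly. Their poses are not given: they have to be found in the camera images.
- sled: sample sled, loose on the table: flat aluminium plate 150 (x) x 70 (y) x 10 mm, with an upright grip fin 30 (x) x 12 (y) x 40 mm at its -x end (centred 55 mm from the middle, top 50 mm above the table) and a black sample square at its +x end; origin centre of its underside
- sled_mark (a point): the marked spot: white dot 6 mm across on the black sample (off the sample's centre), 56 mm in x and -10 mm in y from the sled's middle, 12 mm above the table
- sled_grip (a point): point in the sled's fin 10 mm below the fin's top (40 mm above the table); axes are the sled's: the fin is 12 mm thick along y
- station: fixed probe station; origin on the table plumb below the needle tip. A column (38 mm thick, on a 110 mm square foot) stands 150 mm in x and 70 mm in y from it, 166 mm tall, and a thin arm, underside 117 mm above the table, leads from it to the needle holder (20 mm across, underside 110 mm above the table). Its lever dial, 110 mm across and 10 mm high, is centred 200 mm in -y from the origin
- needle_tip (a point): lower tip of the vertical needle under the arm's end; it only moves up and down, geared to the lever: 36 mm above the table with the lever parked (0 rad), 13 mm lower per rad of lever
- lever (a joint): lowering lever of the station, turning flat about an upright axis at the dial's centre, rad: 0 = parked, at its end stop, needle fully up, lever pointing (in the station's frame) to -x -y; grows clockwise seen from above, towards +y, lowering the needle; other stop 1.6. It stays where it is left (moving force about 1 N)
- lever_knob (a point): top centre of the lever's upright round black knob, 18 mm across, free height 30 mm above the lever's flat bar (knob top 66 mm above the table), 90 mm from the hinge; its x axis points along the lever outward from the hinge
- lever_hinge (a point): point on the lever's hinge axis, 32 mm above the table
- index (a joint): angle of the index pointer on the dial, rad, same zero and sense as the lever: the flat steel arrow (10 to 15 mm above the table) lying under the lever's bar, reaching past the knob. It marks the lever setting wanted
- index_tip (a point): tip of the index arrow, 120 mm from the hinge axis; x axis points along the arrow outward
- tray: long low blue tray for forks, open on top: 180 (x) x 120 (y) x 35 mm outside, walls and floor 4 mm; fixed; origin centre of its underside
- bin: square deep blue bin for post feet, open on top: 125 x 125 x 60 mm outside, walls and floor 4 mm; fixed; origin centre of its underside
- fork0: clamping fork (may be absent): flat steel bar 70 (x) x 26 (y) x 12 mm (z), slotted 10 mm wide from the middle to its +x end, solid in its -x half; origin centre of its underside
- fork1: clamping fork (may be absent): flat steel bar 70 (x) x 26 (y) x 12 mm (z), slotted 10 mm wide from the middle to its +x end, solid in its -x half; origin centre of its underside
- fork2: clamping fork (may be absent): flat steel bar 70 (x) x 26 (y) x 12 mm (z), slotted 10 mm wide from the middle to its +x end, solid in its -x half; origin centre of its underside
- foot0: post foot (may be absent): steel, round flange 34 mm across and 6 mm high with a 22 mm round stem above it, 40 mm tall in all; origin centre of its underside, z along the stem
- foot1: post foot (may be absent): steel, round flange 34 mm across and 6 mm high with a 22 mm round stem above it, 40 mm tall in all; origin centre of its underside, z along the stem
- foot2: post foot (may be absent): steel, round flange 34 mm across and 6 mm high with a 22 mm round stem above it, 40 mm tall in all; origin centre of its underside, z along the stem
- driver: bystander, leave alone: screwdriver lying on the table, about 200 mm long; origin under its middle
- wrench: bystander, leave alone: steel wrench, 150 mm long, lying near the robot; origin under its middle
- jar: bystander, leave alone: small capped jar, 40 mm across, 55 mm tall; origin centre of underside
- mount: bystander, leave alone: black lens mount: 44 mm round lens upright on a 22 x 50 mm foot, 55 mm tall; origin centre of underside
- weight: bystander, leave alone: brass disc weight, 36 mm across, 28 mm tall; origin centre of underside
- case: bystander, leave alone: flat white plastic case 85 x 60 x 22 mm; origin centre of underside

How it is judged (in metres and radians):
On the way, in this order (a step that is already met when the one before it is completed fails the run):
1. the lever is parked at its stop (needle up) (value of joint lever below 0.1 rad), for 0.2 s.
2. with the lever still parked, the sled's dot is under the needle tip (value of joint lever below 0.1 rad and horizontal distance between sled_mark and needle_tip below 0.004 m and linear speed of sled below 0.01 m/s), for 0.3 s.
3. the lever is in line with the index arrow, with the dot under the needle (angle between the x axis of lever_knob and the x axis of index_tip, either way round below 0.07 rad and horizontal distance between sled_mark and needle_tip below 0.004 m), for 0.3 s.
At the end, for the whole second after the job is handed in: dot within 4 mm (horizontally) of the needle tip, sled flat and at rest; lever within 0.07 rad of the index arrow; every fork present at rest inside the tray and every post foot present at rest inside the bin (origin within the walls and less than 45 mm above the box's underside) (all of step 3 and height (world z) of sled below 0.005 m and linear speed of sled below 0.01 m/s and x of fork0 in the frame of tray between -0.087 and 0.087 m and y of fork0 in the frame of tray between -0.057 and 0.057 m and z of each of fork0, fork1, fork2 in the frame of tray below 0.045 m and linear speed of each of fork0, fork1, fork2, foot0, foot1, foot2 below 0.03 m/s and x of fork1 in the frame of tray between -0.087 and 0.087 m and y of fork1 in the frame of tray between -0.057 and 0.057 m and x of fork2 in the frame of tray between -0.087 and 0.087 m and y of fork2 in the frame of tray between -0.057 and 0.057 m and x of foot0 in the frame of bin between -0.06 and 0.06 m and y of foot0 in the frame of bin between -0.06 and 0.06 m and z of each of foot0, foot1, foot2 in the frame of bin below 0.045 m and x of foot1 in the frame of bin between -0.06 and 0.06 m and y of foot1 in the frame of bin between -0.06 and 0.06 m and x of foot2 in the frame of bin between -0.06 and 0.06 m and y of foot2 in the frame of bin between -0.06 and 0.06 m); the robot touches nothing.
It fails at once if the sled is lifted off the table or tipped (height (world z) of sled above 0.015 m or angle between sled's own z axis and vertical above 0.2 rad).
It fails at once if the index arrow is shifted (distance of index_tip from where it was at the start of the episode above 0.012 m).
It fails at once if a bystander is disturbed (moved more than 40 mm) (distance of any of driver, wrench, jar, mount, weight, case from where it was at the start of the episode above 0.04 m).
Of fork0, foot0, fork1, foot1, fork2, foot2 only 4 to 6 are there at a start; the rules pass over those that are not, and their reading is None.
At some moment in a run one of fork0, fork1, fork2, foot0, foot1, foot2, sled may be knocked a few centimetres aside while the robot is not near it.
Once in a run the grip may slacken for a moment while it holds something.
It also fails if it takes over 210 s, if anything falls off the work surface, if the arm or the gripper's body presses on something with over 40 N, if the wrist force passes 120 N, or if a joint passes its speed limit or range.

### The arm

A 6-joint arm with a two-finger parallel gripper is mounted at the origin on the work surface. World frame = base frame: x ahead of the robot, y to its left, z up, the work surface at z = 0. Lengths are in mm, angles in rad, forces in N, time in s.
With the tool pointing down it reaches from about 275 to 750 mm from the base axis. Payload 10.2 kg.
Tool frame: the origin (TCP) lies at the very end of the fingers, on their centre line; the grasp point (between the pads) lies 19 mm behind it; z points along the fingers, y is the direction in which the jaws open and shut (so a half turn about z gives the same grasp; the last joint's range is limited). The gripper opens to 85 mm and grips with 20 to 120 N. Pads are 22 mm wide; open, the fingers measure 114 mm over their backs; the gripper's body (76 mm by 85 mm) begins 54 mm behind the grasp point. The pads swing forward as they close: fully open they stand 13 mm farther back than shut.
Start: joints at [0.984, 0.313, 1.498, -0, 1.331, -0.223], TCP at [186.823, 490.641, 231.294] pointing down, gripper open.
Joint ranges: [-2.94, 2.94], [-0.97, 2.17], [0.19, 2.56], [-1.23, 4.37], [0.02, 3.11], [-2.88, 2.88]. Speed limits (rad/s): [2.39, 2.39, 3.01, 3.14, 3.14, 3.14].

### API

Orientations are given as a unit quaternion [w, x, y, z].
In Python, from rig import sensors, imaging, ctrl gives the robot as it stands.
- The arm moves only by the shell command python3 -m creep 'ROWS' [FORCE]. ROWS is JSON, a list of rows, each an object with "grip": the finger opening in mm, from 0 to 85.4; "linear": the shift along the tool's x, y, z in mm, a list of three; "rot": the turn, a rotation vector about the tool's x, y, z in rad, a list of three. A call has 1 to 12 rows; each row shifts and turns the commanded pose from where the row before left it, along the tool's axes as they then stand; what a row does not reach is not made up. A row lasts 1/12 s, in which the tool goes at most 41.7 mm and 7.16 degrees, less where a joint would pass 70% of its speed; a pose out of reach is approached as far as the arm can. A call with a gripper value outside its range is refused whole. The fingers move at their own pace and stop on an object; FORCE is the grip in N (left out, the last holds). Time passes only in rows, so rows that do not move let the fingers close. It gives the time, the measured TCP pose, the force and the opening at its end, in the units of the state.
- sensors.sense(): the state, without advancing time (a new reading comes with each control period).
- imaging.capture(name): name is "scene" or "top" or "wrist"; returns (picture, depth): 420x560x3 uint8, red, green, blue; 420x560 float32, mm along the optical axis (not along the pixel's ray), 0 where there is no reading.
- imaging.camera_params(name): a dict with "intrinsics" (3x3 intrinsics, pixels), "R" (3x3) and "t" (3): a world point X has camera coordinates R X + t. Camera axes: x right, y down, z forward; pixel columns grow to the right and rows downward; lengths in mm; the calibration is good to about 2 mm. A picture is of the moment at which its call begins: read the wrist's pose just before it. camera_params takes no time and is no camera call; for the wrist camera it gives the pose at the moment of the call.
- ctrl.finish_job(): hands the job in, once; it reports no verdict.
The state is a dict: "time_s": time; "joints": joint angles; "dq": joint speeds; "tau": joint torques, N m; "eef_pos": TCP position; "ee_rot": TCP orientation; "force": force on the tool from outside, world axes, zero at the start; "wrist_torque": the same for the moment, N m; "grip_width": opening from 0.0 (shut) to 1.0 (fully open).
Only numpy, scipy, OpenCV 4.12 (cv2) and the standard library are available. Lean on these libraries where they do the work, as an engineer would, in place of code of your own. Each camera call takes 0.05 s, during which the arm holds its last target.

## Working session

There is one attempt and no reset: what is moved stays moved. The work goes in short steps, Python scripts to look and compute and a shell command to move; the robot and the scene stay as the last step left them, time stands still between calls to the robot, and variables do not carry over. Pictures are saved under pics/ and viewed, and the job is handed in when it is done.

```bash
ls -R . | head -30; mkdir -p pics
python3 - <<'E'
from rig import sensors, imaging
import cv2,numpy as np
print(sensors.sense())
for n in ["scene","top","wrist"]:
    p=imaging.camera_params(n); print(n,np.round(p["intrinsics"],1).tolist(),np.round(p["R"],3).tolist(),np.round(p["t"],1).tolist())
    im,d=imaging.capture(n); cv2.imwrite(f"pics/{n}0.png",im[:,:,::-1]); np.savez(f"{n}0.npz",im=im,d=d,K=p["intrinsics"],R=p["R"],t=p["t"])
E
```

```text
.:
pics

./pics:
{'time_s': 0.0, 'joints': array([ 9.83594711e-01,  3.13462511e-01,  1.49840948e+00, -8.84918262e-06,
        1.33098280e+00, -2.23382360e-01]), 'dq': array([ 3.38324651e-04,  9.83955073e-04, -3.40256849e-04,  6.50798817e-04,
        8.43599684e-04,  3.57477940e-05]), 'tau': array([-6.50103220e-05, -4.12262750e+01, -2.59744799e+01, -2.10973376e-04,
        4.16509254e-03, -5.68233213e-05]), 'eef_pos': array([186.68630589, 490.42714939, 230.73905638]), 'ee_rot': array([-2.44874463e-04,  1.80906949e-01,  9.83500014e-01, -5.81641712e-04]), 'force': array([-0.22007435,  0.2699088 , -0.273611  ]), 'wrist_torque': array([-0.01783387,  0.05469755, -0.04147968]), 'grip_width': 1.0016030390462405}
scene [[484.3, 0.0, 281.9], [0.0, 484.3, 203.9], [0.0, 0.0, 1.0]] [[-0.712, 0.702, 0.003], [0.453, 0.463, -0.762], [-0.536, -0.541, -0.648]] [429.4, -216.0, 1527.1]
top [[426.4, 0.0, 279.6], [0.0, 426.4, 213.2], [0.0, 0.0, 1.0]] [[-0.085, -0.996, -0.002], [-0.976, 0.084, -0.2], [0.199, -0.015, -0.98]] [44.6, 576.8, 1326.2]
wrist [[362.5, 0.0, 280.0], [0.0, 362.5, 207.6], [0.0, 0.0, 1.0]] [[0.355, 0.935, 0.0], [0.885, -0.336, 0.323], [0.302, -0.114, -0.946]] [-524.9, -42.5, 379.7]
```

View pics/top0.png

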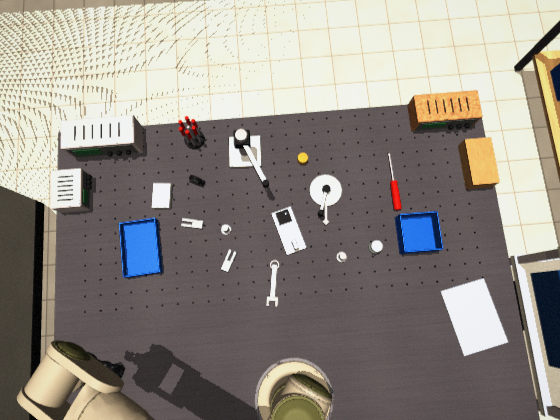

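View pics/scene0.png

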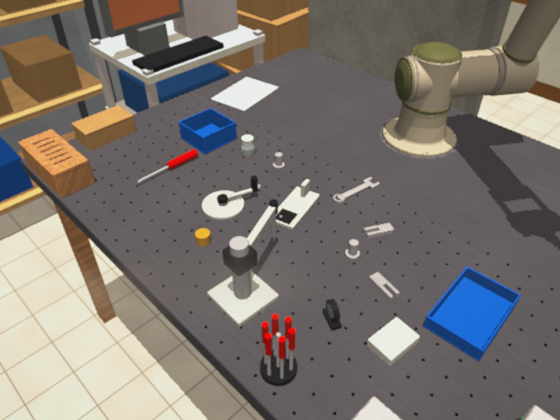

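View pics/wrist0.png

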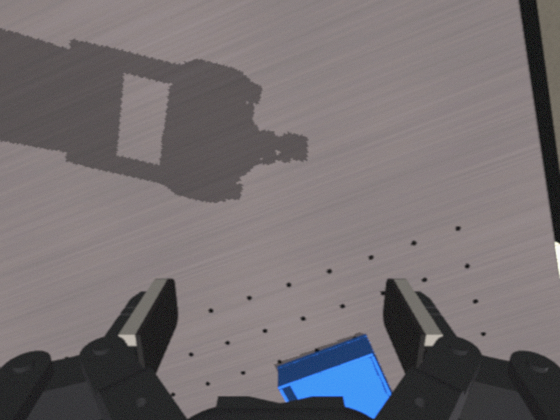

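```bash
cat > h.py <<'E'
import numpy as np,cv2
from rig import sensors,imaging
def cap(name,fn=None):
    s=sensors.sense(); p=imaging.camera_params(name); im,d=imaging.capture(name)
    c=dict(im=im,d=d,K=np.array(p["intrinsics"]),R=np.array(p["R"]),t=np.array(p["t"]),pos=s["eef_pos"])
    if fn: np.savez(fn+".npz",**c); cv2.imwrite(f"pics/{fn}.png",im[:,:,::-1])
    return c
def load(fn): return dict(np.load(fn+".npz"))
def ray(c,u,v,z):
    o=-c["R"].T@c["t"]; d=c["R"].T@(np.linalg.inv(c["K"])@np.array([u,v,1.0]))
    return o+d*(z-o[2])/d[2]
def proj(c,X):
    x=c["K"]@(c["R"]@np.array(X,float)+c["t"]); return x[:2]/x[2]
def crop(c,u0,v0,u1,v1,k,fn):
    cv2.imwrite(f"pics/{fn}.png",cv2.resize(c["im"][v0:v1,u0:u1,::-1],None,fx=k,fy=k,interpolation=cv2.INTER_CUBIC))
E
python3 - <<'E'
from h import *
c=load("top0")
crop(c,110,130,310,290,4,"top0L"); crop(c,260,130,460,290,4,"top0R")
for n,u,v,z in [("tray",140,248,0),("bin",420,232,0),("fork a",192,224,12),("fork b",229,260,12),("foot a",226,229,40),("foot b",342,257,40),("jar",376,246,55),("sled",288,230,10),("dial",325,190,10),("knob",321,215,66),("needleholder",266,184,117),("statbase",244,152,5),("wrench",273,283,3),("driver",395,190,10),("mount",197,181,50),("case",161,195,22),("weight",303,158,28)]:
    print(n,np.round(ray(c,u,v,z)[:2]))
E
```

```text
tray [512. 468.]
bin [ 486. -469.]
fork a [576. 289.]
fork b [446. 173.]
foot a [545. 174.]
foot b [ 421. -193.]
jar [ 446. -303.]
sled [529. -29.]
dial [ 655. -166.]
knob [ 560. -137.]
needleholder [664.  31.]
statbase [816.  99.]
wrench [359.  36.]
driver [ 635. -403.]
mount [712. 259.]
case [682. 387.]
weight [ 769. -101.]
```

View pics/top0L.png

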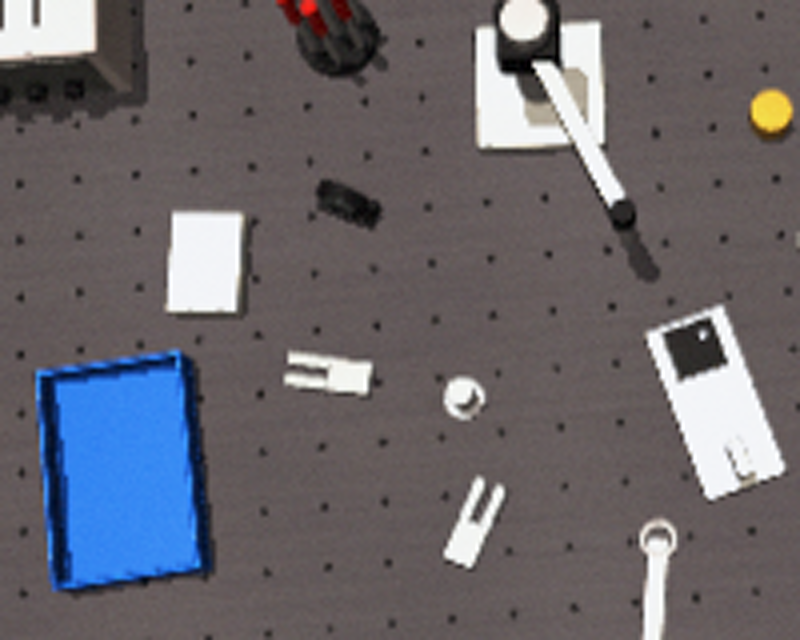

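View pics/top0R.png

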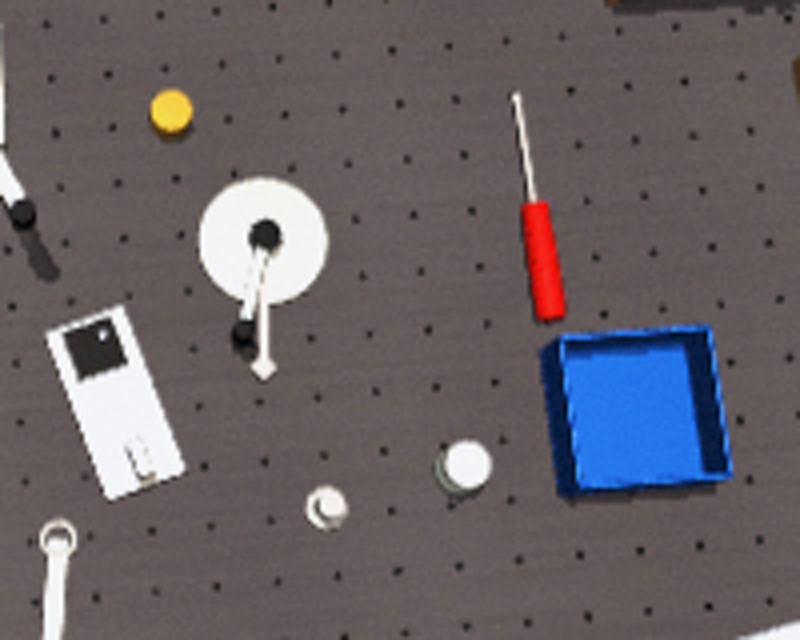

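```bash
cat >> h.py <<'E'
def blobs(c,box,thr=170,zs=(12,),fn=None):
    u0,v0,u1,v1=box; g=cv2.cvtColor(c["im"],cv2.COLOR_RGB2HSV); 
    m=((g[:,:,2]>thr)&(g[:,:,1]<60)).astype(np.uint8); mm=np.zeros_like(m); mm[v0:v1,u0:u1]=m[v0:v1,u0:u1]
    out=[]
    for k in cv2.findContours(mm,cv2.RETR_EXTERNAL,cv2.CHAIN_APPROX_NONE)[0]:
        if cv2.contourArea(k)<30: continue
        for z in zs:
            P=np.array([ray(c,*p[0],z)[:2] for p in k],np.float32)
            out.append((z,k,P,cv2.minAreaRect(P)))
    return out
def toolmove(x,y,z,yaw=None,s=None):
    """yaw = world angle of jaw axis (tool y), mod pi; prints tool shift/turn"""
    s=s or sensors.sense(); from scipy.spatial.transform import Rotation as Ro
    q=s["ee_rot"]; R=Ro.from_quat([q[1],q[2],q[3],q[0]]).as_matrix()
    cur=np.arctan2(R[1,1],R[0,1]); d=R.T@(np.array([x,y,z])-s["eef_pos"])
    print("t",round(s["time_s"],2),"pos",np.round(s["eef_pos"],1),"jaw yaw",round(cur,3),"tilt z",np.round(R[:,2],3),"j6",round(s["joints"][5],2),"f",np.round(s["force"],1),"g",round(s["grip_width"]*85.4,1))
    print(" shift in tool",np.round(d,1))
    if yaw is not None:
        a=(yaw-cur+np.pi/2)%np.pi-np.pi/2
        print(" turn tool z", round(-a,3)," (first turn then shift along turned axes:",np.round(Ro.from_rotvec([0,0,a]).as_matrix()@np.eye(3)@d if 0 else (R@Ro.from_rotvec([0,0,-a]).as_matrix()).T@(np.array([x,y,z])-s["eef_pos"]),1),")")
E
python3 - <<'E'
from h import *
c=load("top0")
for n,b in [("forkA",(175,212,210,235)),("forkB",(215,245,242,278)),("footA",(216,218,236,240)),("footB",(332,245,352,268))]:
    for z,k,P,r in blobs(c,b,zs=(9,)):
        print(n,np.round(r[0],1),np.round(r[1],1),round(r[2],1),"centroid",np.round(P.mean(0),1))
        (cx,cy),(w,h),a=r; a=np.radians(a if w>h else a+90)
        print("  long axis angle",round(a,3))
hs=cv2.cvtColor(c["im"],cv2.COLOR_RGB2HSV); m=((hs[:,:,0]>100)&(hs[:,:,0]<125)&(hs[:,:,1]>150)&(hs[:,:,2]>60)).astype(np.uint8); m[:,470:]=0
for k in cv2.findContours(m,cv2.RETR_EXTERNAL,cv2.CHAIN_APPROX_NONE)[0]:
    if cv2.contourArea(k)>300:
        P=np.array([ray(c,*p[0],35 if k[:,0,0].mean()<300 else 60)[:2] for p in k],np.float32); print("box",cv2.minAreaRect(P))
toolmove(446,173,150)
E
```

```text
forkA [581. 291.] [69.4 27.7] 77.9 centroid [581.8 294.5]
  long axis angle 1.36
forkB [445.8 176.7] [25.8 70.2] 62.9 centroid [448.7 175.2]
  long axis angle 2.669
footA [552.2 180.7] [31.3 30.6] 41.1 centroid [551.7 179.2]
  long axis angle 0.718
footB [ 428.4 -193.7] [26.8 31.5] 25.6 centroid [ 427.3 -192.7]
  long axis angle 2.017
box ((510.6175537109375, 456.7744140625), (182.72750854492188, 128.33131408691406), 3.42923641204834)
box ((478.6546325683594, -443.8389587402344), (140.76795959472656, 130.19210815429688), 89.49017333984375)
t 0.15 pos [186.7 490.5 230.9] jaw yaw 1.207 tilt z [-0.    -0.001 -1.   ] j6 -0.22 f [-0.3  0.4 -0.8] g 85.6
 shift in tool [-355.3 -204.4   81. ]
```

Run:
```python
from h import *
toolmove(435,182,100,1.098)
```

```text
t 0.15 pos [186.7 490.5 230.9] jaw yaw 1.207 tilt z [-0.    -0.001 -1.   ] j6 -0.22 f [-0.3  0.4 -0.8] g 85.6
 shift in tool [-341.8 -199.8  131. ]
 turn tool z 0.109  (first turn then shift along turned axes: [-361.5 -161.5  131. ] )
```

```bash
python3 -m creep '[{"grip":70,"linear":[0,0,0],"rot":[0,0,0.109]},{"grip":70,"linear":[-33,-14.7,10],"rot":[0,0,0]},{"grip":70,"linear":[-33,-14.7,10],"rot":[0,0,0]},{"grip":70,"linear":[-33,-14.7,10],"rot":[0,0,0]},{"grip":70,"linear":[-33,-14.7,10],"rot":[0,0,0]},{"grip":70,"linear":[-33,-14.7,10],"rot":[0,0,0]},{"grip":70,"linear":[-33,-14.7,10],"rot":[0,0,0]},{"grip":70,"linear":[-33,-14.7,10],"rot":[0,0,0]},{"grip":70,"linear":[-33,-14.7,10],"rot":[0,0,0]},{"grip":70,"linear":[-33,-14.7,10],"rot":[0,0,0]},{"grip":70,"linear":[-33,-14.7,10],"rot":[0,0,0]},{"grip":70,"linear":[-31,-14.5,10],"rot":[0,0,0]}]' 60
python3 - <<'E'
from h import *
toolmove(435,182,100,1.098)
c=cap("wrist","w1")
E
```

```text
time_s: 1.15
eef_pos: [435.6, 180.7, 120.8]
ee_rot: [0.0, 0.234, 0.972, -0.0]
force: [-0.4, 1.8, 1.0]
grip_width: 0.817
t 1.15 pos [435.6 180.7 120.8] jaw yaw 1.098 tilt z [ 0. -0. -1.] j6 -0.95 f [-0.4  1.8  1. ] g 69.8
 shift in tool [ 1.1  0.9 20.8]
 turn tool z -0.0  (first turn then shift along turned axes: [ 1.1  0.9 20.8] )
```

View pics/w1.png

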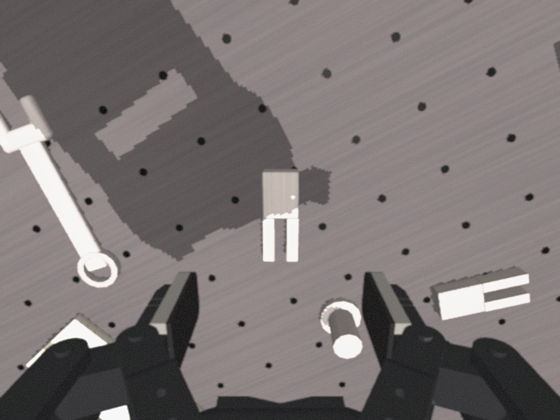

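Run:
```python
from h import *
c=load("w1")
print("forkB solid",ray(c,281,172,12),ray(c,281,217,12),"end",ray(c,281,262,12))
print("tcp proj z0",proj(c,[435.6,180.7,12]))
print("forkA near end mid",ray(c,437,302,12),"far",ray(c,530,288,12),"slotstart",ray(c,484,296,12))
print("footA",ray(c,347,345,40))
print(-c["R"].T@c["t"])
```

```text
forkB solid [414.74616057 192.45050776  12.        ] [445.02557299 177.0295493   12.        ] end [478.00969288 160.23111425  12.        ]
tcp proj z0 [279.62000925 204.06225572]
forkA near end mid [567.02843494 255.65257437  12.        ] far [588.34770503 325.59492179  12.        ] slotstart [578.8403466  290.95418446  12.        ]
footA [549.04646193 179.27995812  40.        ]
[361.62398789 218.39406662 263.15269652]
```

```bash
python3 -m creep '[{"grip":55,"linear":[1,1,38],"rot":[0,0,0]},{"grip":55,"linear":[0,0,38],"rot":[0,0,0]},{"grip":50,"linear":[0,0,22],"rot":[0,0,0]},{"grip":45,"linear":[0,0,12],"rot":[0,0,0]},{"grip":45,"linear":[0,0,6],"rot":[0,0,0]},{"grip":10,"linear":[0,0,0],"rot":[0,0,0]},{"grip":10,"linear":[0,0,0],"rot":[0,0,0]},{"grip":10,"linear":[0,0,0],"rot":[0,0,0]},{"grip":10,"linear":[0,0,0],"rot":[0,0,0]},{"grip":10,"linear":[0,0,0],"rot":[0,0,0]}]' 80
```

```text
time_s: 2.03
eef_pos: [434.6, 183.9, 6.0]
ee_rot: [0.001, 0.234, 0.972, 0.0]
force: [0.3, 0.8, -0.2]
grip_width: 0.267
```

```bash
python3 -m creep '[{"grip":10,"linear":[0,0,2],"rot":[0,0,0]},{"grip":10,"linear":[0,0,0],"rot":[0,0,0]},{"grip":10,"linear":[0,0,0],"rot":[0,0,0]}]' 80
python3 - <<'E'
from h import *
c=cap("wrist","w2")
toolmove(475,460,110)
E
```

```text
time_s: 2.28
eef_pos: [434.7, 183.9, 5.7]
ee_rot: [0.001, 0.234, 0.972, 0.0]
force: [-9.8, -2.7, 30.8]
grip_width: 0.27
t 2.33 pos [434.7 183.9   5.7] jaw yaw 1.098 tilt z [ 0.001 -0.    -1.   ] j6 -0.95 f [-9.7 -2.  31.5] g 22.9
 shift in tool [  89.6  264.2 -104.2]
```

View pics/w2.png

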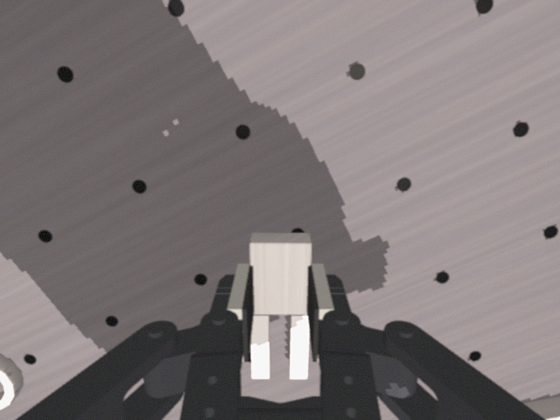

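```bash
python3 -m creep '[{"grip":10,"linear":[0,0,-15],"rot":[0,0,0]},{"grip":10,"linear":[0,0,-35],"rot":[0,0,0]},{"grip":10,"linear":[5,10,-38],"rot":[0,0,0]},{"grip":10,"linear":[12,36,-12],"rot":[0,0,0]},{"grip":10,"linear":[12,36,0],"rot":[0,0,0]},{"grip":10,"linear":[12,36,0],"rot":[0,0,0]},{"grip":10,"linear":[12,36,0],"rot":[0,0,0]},{"grip":10,"linear":[12,36,0],"rot":[0,0,0]},{"grip":10,"linear":[12,36,0],"rot":[0,0,0]},{"grip":10,"linear":[12,36,0],"rot":[0,0,0]},{"grip":10,"linear":[0,0,0],"rot":[0,0,0]},{"grip":10,"linear":[0,0,0],"rot":[0,0,0]}]' 100
python3 - <<'E'
from h import *
c=cap("wrist","w3")
toolmove(475,460,45)
E
```

```text
time_s: 3.33
eef_pos: [473.7, 458.8, 102.6]
ee_rot: [-0.0, 0.233, 0.972, -0.0]
force: [0.0, -0.8, -1.2]
grip_width: 0.262
t 3.38 pos [473.9 457.5 102.8] jaw yaw 1.099 tilt z [-0.001 -0.001 -1.   ] j6 -0.51 f [ 0.5  0.3 -0.9] g 22.3
 shift in tool [ 0.1  2.7 57.8]
```

View pics/w3.png

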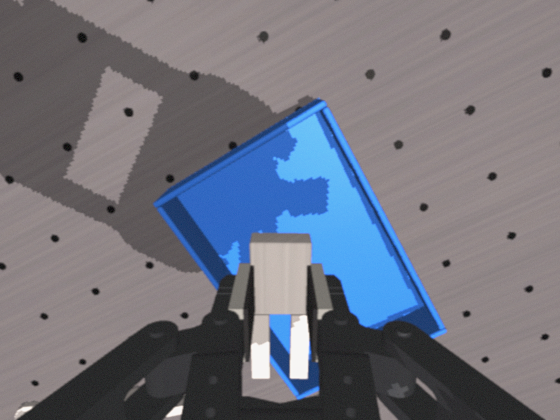

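Run:
```python
from h import *
c=load("w3")
q=[ray(c,*p,35)[:2] for p in [(160,204),(318,102),(442,328),(299,395)]]
print(np.round(q), np.mean([q[0],q[2]],0),np.mean([q[1],q[3]],0))
```

```text
[[429. 400.]
 [418. 511.]
 [593. 524.]
 [601. 410.]] [510.56917318 462.00217506] [509.56566696 460.59185354]
```

```bash
python3 -m creep '[{"grip":10,"linear":[0,0,35],"rot":[0,0,0]},{"grip":10,"linear":[0,0,33],"rot":[0,0,0]},{"grip":10,"linear":[0,0,16],"rot":[0,0,0]},{"grip":10,"linear":[0,0,4],"rot":[0,0,0]},{"grip":10,"linear":[0,0,0],"rot":[0,0,0]},{"grip":42,"linear":[0,0,0],"rot":[0,0,0]},{"grip":42,"linear":[0,0,0],"rot":[0,0,0]},{"grip":42,"linear":[0,0,-25],"rot":[0,0,0]},{"grip":50,"linear":[0,0,-35],"rot":[0,0,0]},{"grip":60,"linear":[0,0,-35],"rot":[0,0,0]}]' 60
python3 - <<'E'
from h import *
c=cap("wrist","w4")
toolmove(575,281,100,-0.21)
E
```

```text
time_s: 4.22
eef_pos: [474.3, 457.4, 112.7]
ee_rot: [0.0, 0.234, 0.972, 0.0]
force: [0.4, 0.4, -0.7]
grip_width: 0.695
t 4.27 pos [477.  459.4 121.5] jaw yaw 1.098 tilt z [ 0.011  0.008 -1.   ] j6 -0.51 f [1.4 0.3 7.3] g 60.0
 shift in tool [-168.3 -114.5   21.2]
 turn tool z 1.308  (first turn then shift along turned axes: [-154.3  132.8   21.2] )
```

View pics/w4.png

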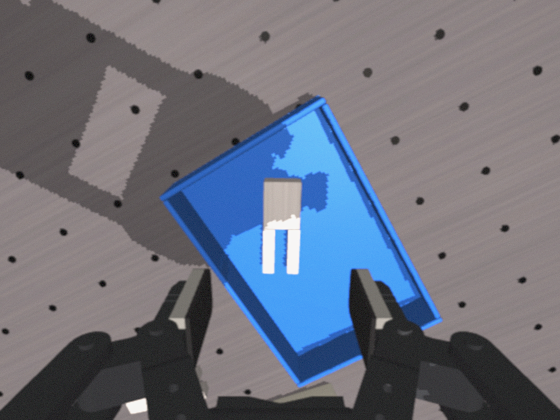

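```bash
python3 -m creep '[{"grip":60,"linear":[-33.6,-23,2],"rot":[0,0,0]},{"grip":60,"linear":[-33.6,-23,2],"rot":[0,0,0]},{"grip":60,"linear":[-33.6,-23,2],"rot":[0,0,0]},{"grip":60,"linear":[-33.6,-23,2],"rot":[0,0,0]},{"grip":60,"linear":[-33.6,-23,2],"rot":[0,0,0]},{"grip":60,"linear":[0,0,0],"rot":[0,0,0.119]},{"grip":60,"linear":[0,0,0],"rot":[0,0,0.119]},{"grip":60,"linear":[0,0,0],"rot":[0,0,0.119]},{"grip":60,"linear":[0,0,0],"rot":[0,0,0.119]},{"grip":60,"linear":[0,0,0],"rot":[0,0,0.119]},{"grip":60,"linear":[0,0,0],"rot":[0,0,0.119]},{"grip":60,"linear":[0,0,0],"rot":[0,0,0.119]}]'
python3 -m creep '[{"grip":60,"linear":[0,0,0],"rot":[0,0,0.119]},{"grip":60,"linear":[0,0,0],"rot":[0,0,0.119]},{"grip":60,"linear":[0,0,0],"rot":[0,0,0.119]},{"grip":60,"linear":[0,0,0],"rot":[0,0,0.118]},{"grip":60,"linear":[0,0,0],"rot":[0,0,0]}]'
python3 - <<'E'
from h import *
c=cap("wrist","w5")
toolmove(575,281,3,-0.21)
E
```

```text
time_s: 5.27
eef_pos: [572.0, 278.8, 101.9]
ee_rot: [0.001, 0.61, 0.793, 0.001]
force: [-1.0, -0.3, 0.2]
grip_width: 0.701
time_s: 5.68
eef_pos: [572.0, 278.8, 101.7]
ee_rot: [0.001, 0.779, 0.627, 0.001]
force: [-1.2, -0.2, -0.2]
grip_width: 0.707
t 5.73 pos [571.9 278.8 101.6] jaw yaw -0.208 tilt z [ 0.002  0.001 -1.   ] j6 0.48 f [ 0.4 -0.3  0. ] g 60.0
 shift in tool [ 2.7  2.3 98.6]
 turn tool z 0.002  (first turn then shift along turned axes: [ 2.7  2.3 98.6] )
```

View pics/w5.png

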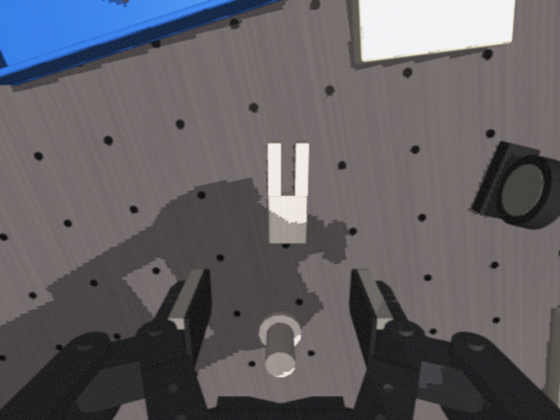

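Run:
```python
from h import *
c=load("w5")
print(proj(c,[571.9,278.8,12]), ray(c,288,193,12), ray(c,288,242,8),ray(c,288,143,12))
p=ray(c,288,210,12); toolmove(p[0],p[1],3,-0.21)
```

```text
[279.06782957 213.4736689 ] [580.79817121 291.69859588  12.        ] [573.23807674 255.03495954   8.        ] [587.58888317 324.20498328  12.        ]
t 5.73 pos [571.9 278.8 101.6] jaw yaw -0.208 tilt z [ 0.002  0.001 -1.   ] j6 0.48 f [ 0.4 -0.3  0. ] g 60.0
 shift in tool [ 2.4  5.8 98.6]
 turn tool z 0.002  (first turn then shift along turned axes: [ 2.4  5.8 98.6] )
```

```bash
python3 -m creep '[{"grip":55,"linear":[1,5.5,35],"rot":[0,0,0]},{"grip":55,"linear":[0,0,33],"rot":[0,0,0]},{"grip":50,"linear":[0,0,18],"rot":[0,0,0]},{"grip":45,"linear":[0,0,9],"rot":[0,0,0]},{"grip":45,"linear":[0,0,2],"rot":[0,0,0]},{"grip":10,"linear":[0,0,0],"rot":[0,0,0]},{"grip":10,"linear":[0,0,0],"rot":[0,0,0]},{"grip":10,"linear":[0,0,0],"rot":[0,0,0]},{"grip":10,"linear":[0,0,0],"rot":[0,0,0]},{"grip":10,"linear":[0,0,0],"rot":[0,0,0]}]' 80
python3 - <<'E'
from h import *
toolmove(550,455,100,1.098)
E
```

```text
time_s: 6.57
eef_pos: [578.2, 278.9, 5.3]
ee_rot: [0.001, 0.777, 0.629, 0.002]
force: [-0.6, 0.0, 6.6]
grip_width: 0.271
t 6.57 pos [578.2 278.9   5.3] jaw yaw -0.209 tilt z [ 0.003  0.001 -1.   ] j6 0.48 f [-0.6  0.   6.6] g 23.1
 shift in tool [166.6 -63.9 -94.6]
 turn tool z -1.307  (first turn then shift along turned axes: [105.  144.2 -94.6] )
```

```bash
python3 -m creep '[{"grip":10,"linear":[0,0,-15],"rot":[0,0,0]},{"grip":10,"linear":[0,0,-35],"rot":[0,0,0]},{"grip":10,"linear":[2,-1,-35],"rot":[0,0,0]},{"grip":10,"linear":[32,-11,-5],"rot":[0,0,0]},{"grip":10,"linear":[32,-11,0],"rot":[0,0,0]},{"grip":10,"linear":[32,-11,0],"rot":[0,0,0]},{"grip":10,"linear":[32,-11,0],"rot":[0,0,0]},{"grip":10,"linear":[32,-11,0],"rot":[0,0,0]},{"grip":10,"linear":[0,0,0],"rot":[0,0,0]},{"grip":10,"linear":[0,0,0],"rot":[0,0,0]}]' 100
python3 - <<'E'
from h import *
c=cap("wrist","w6")
toolmove(557,449,14)
E
```

```text
time_s: 7.4
eef_pos: [555.3, 450.1, 93.3]
ee_rot: [0.0, 0.776, 0.63, 0.0]
force: [0.2, 0.0, -0.7]
grip_width: 0.263
t 7.45 pos [555.9 448.8  93.4] jaw yaw -0.209 tilt z [ 0. -0. -1.] j6 0.72 f [ 0.1  0.1 -1.4] g 22.4
 shift in tool [ 0.5  1.  79.4]
```

View pics/w6.png

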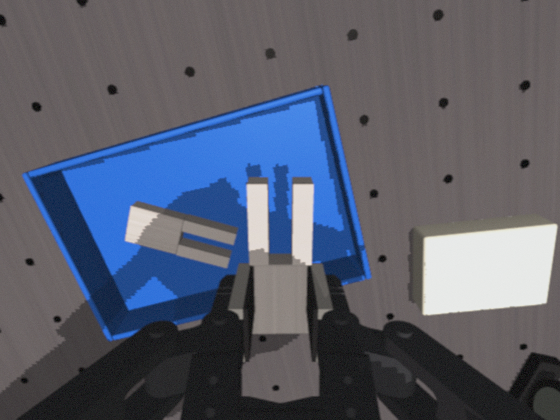

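```bash
python3 -m creep '[{"grip":10,"linear":[4,2,33],"rot":[0,0,0]},{"grip":10,"linear":[0,0,28],"rot":[0,0,0]},{"grip":10,"linear":[0,0,14],"rot":[0,0,0]},{"grip":10,"linear":[0,0,4],"rot":[0,0,0]},{"grip":10,"linear":[0,0,0],"rot":[0,0,0]},{"grip":38,"linear":[0,0,0],"rot":[0,0,0]},{"grip":38,"linear":[0,0,0],"rot":[0,0,0]},{"grip":38,"linear":[0,0,-25],"rot":[0,0,0]},{"grip":50,"linear":[0,0,-35],"rot":[0,0,0]},{"grip":60,"linear":[0,0,-35],"rot":[0,0,0]},{"grip":60,"linear":[0,0,0],"rot":[0,0,0]}]' 60
python3 - <<'E'
from h import *
c=cap("wrist","w7"); cap("top","top1")
toolmove(549,179.5,110)
E
```

```text
time_s: 8.37
eef_pos: [561.9, 453.9, 119.8]
ee_rot: [0.001, 0.777, 0.629, 0.008]
force: [0.5, 0.6, 1.2]
grip_width: 0.702
t 8.47 pos [559.8 452.7 112.7] jaw yaw -0.21 tilt z [ 0.005  0.003 -1.   ] j6 0.73 f [ 0.1 -0.8 -0.4] g 60.1
 shift in tool [-269.4   46.3    1.9]
```

View pics/w7.png

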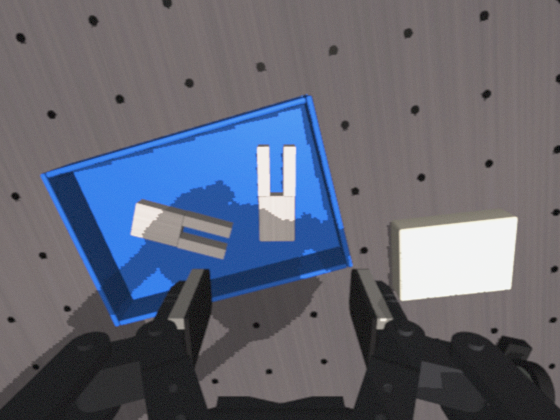

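View pics/top1.png

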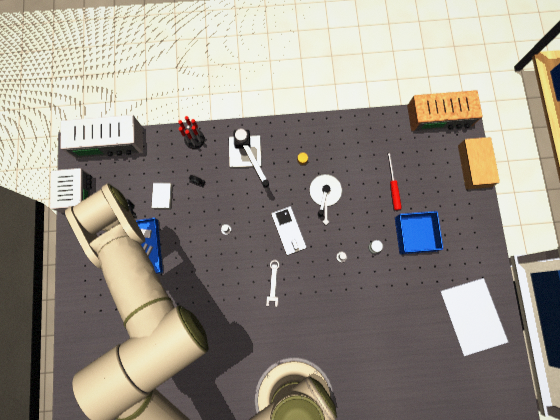

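```bash
python3 -m creep '[{"grip":60,"linear":[-33.7,5.8,0],"rot":[0,0,0]},{"grip":60,"linear":[-33.7,5.8,0],"rot":[0,0,0]},{"grip":60,"linear":[-33.7,5.8,0],"rot":[0,0,0]},{"grip":60,"linear":[-33.7,5.8,0],"rot":[0,0,0]},{"grip":60,"linear":[-33.7,5.8,0],"rot":[0,0,0]},{"grip":60,"linear":[-33.7,5.8,0],"rot":[0,0,0]},{"grip":60,"linear":[-33.7,5.8,0],"rot":[0,0,0]},{"grip":60,"linear":[-33.7,5.8,0],"rot":[0,0,0]},{"grip":60,"linear":[0,0,0],"rot":[0,0,0]},{"grip":60,"linear":[0,0,0],"rot":[0,0,0]}]'
python3 - <<'E'
from h import *
c=cap("wrist","w8")
toolmove(549,179.5,15)
E
```

```text
time_s: 9.3
eef_pos: [548.0, 177.4, 109.1]
ee_rot: [-0.0, 0.778, 0.628, -0.0]
force: [-0.4, 0.5, -0.5]
grip_width: 0.696
t 9.35 pos [548.  178.6 109.1] jaw yaw -0.211 tilt z [-0.  0. -1.] j6 0.32 f [-0.3 -0.1 -0.1] g 59.5
 shift in tool [ 1.1  0.9 94.1]
```

View pics/w8.png

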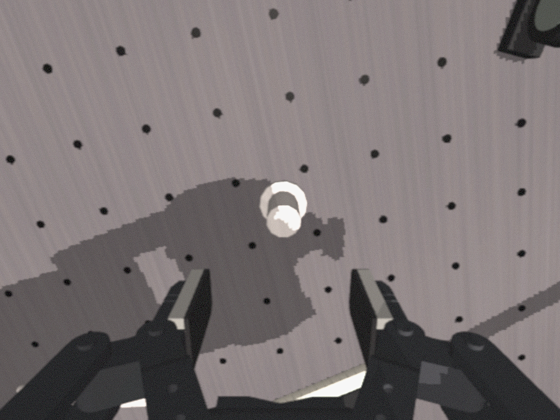

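```bash
python3 - <<'E'
from h import *
c=load("w8")
print(ray(c,284,221,40)); toolmove(*ray(c,284,221,40)[:2],15)
E
python3 -m creep '[{"grip":55,"linear":[1,3,35],"rot":[0,0,0]},{"grip":50,"linear":[0,0,33],"rot":[0,0,0]},{"grip":45,"linear":[0,0,18],"rot":[0,0,0]},{"grip":45,"linear":[0,0,6],"rot":[0,0,0]},{"grip":5,"linear":[0,0,0],"rot":[0,0,0]},{"grip":5,"linear":[0,0,0],"rot":[0,0,0]},{"grip":5,"linear":[0,0,0],"rot":[0,0,0]},{"grip":5,"linear":[0,0,0],"rot":[0,0,0]},{"grip":5,"linear":[0,0,0],"rot":[0,0,0]},{"grip":5,"linear":[0,0,-30],"rot":[0,0,0]},{"grip":5,"linear":[0,0,-35],"rot":[0,0,0]},{"grip":5,"linear":[0,0,-35],"rot":[0,0,0]}]' 80
python3 - <<'E'
from h import *
c=cap("wrist","w9")
toolmove(478,-448,135)
E
```

```text
[551.13438746 179.04383342  40.        ]
t 9.35 pos [548.  178.6 109.1] jaw yaw -0.211 tilt z [-0.  0. -1.] j6 0.32 f [-0.3 -0.1 -0.1] g 59.5
 shift in tool [ 1.1  3.  94.1]
time_s: 10.35
eef_pos: [550.8, 179.1, 118.7]
ee_rot: [-0.0, 0.777, 0.629, -0.0]
force: [1.0, 0.3, -0.8]
grip_width: 0.224
t 10.4 pos [554.1 179.6 126.5] jaw yaw -0.21 tilt z [ 0.011  0.001 -1.   ] j6 0.32 f [2.9 0.4 7.5] g 19.0
 shift in tool [-629.7   56.4  -10.2]
```

View pics/w9.png

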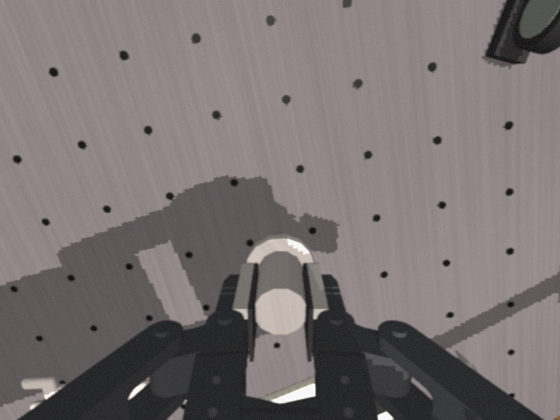

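```bash
python3 -m creep '[{"grip":5,"linear":[-20,2,-10],"rot":[0,0,0]},{"grip":5,"linear":[-38,3.4,0],"rot":[0,0,0]},{"grip":5,"linear":[-38,3.4,0],"rot":[0,0,0]},{"grip":5,"linear":[-38,3.4,0],"rot":[0,0,0]},{"grip":5,"linear":[-38,3.4,0],"rot":[0,0,0]},{"grip":5,"linear":[-38,3.4,0],"rot":[0,0,0]},{"grip":5,"linear":[-38,3.4,0],"rot":[0,0,0]},{"grip":5,"linear":[-38,3.4,0],"rot":[0,0,0]},{"grip":5,"linear":[-38,3.4,0],"rot":[0,0,0]},{"grip":5,"linear":[-38,3.4,0],"rot":[0,0,0]},{"grip":5,"linear":[-38,3.4,0],"rot":[0,0,0]},{"grip":5,"linear":[-38,3.4,0],"rot":[0,0,0]}]' 100
python3 - <<'E'
from h import *
toolmove(478,-448,135)
E
```

```text
time_s: 11.4
eef_pos: [497.9, -259.4, 127.7]
ee_rot: [0.0, 0.777, 0.629, 0.0]
force: [1.0, 0.5, -0.1]
grip_width: 0.222
t 11.4 pos [ 497.9 -259.4  127.7] jaw yaw -0.21 tilt z [ 0.001 -0.001 -1.   ] j6 -0.48 f [ 1.   0.5 -0.1] g 19.0
 shift in tool [-188.6   19.9   -7.2]
```

```bash
python3 -m creep '[{"grip":5,"linear":[-37,3.9,0],"rot":[0,0,0]},{"grip":5,"linear":[-37,3.9,0],"rot":[0,0,0]},{"grip":5,"linear":[-37,3.9,0],"rot":[0,0,0]},{"grip":5,"linear":[-37,3.9,0],"rot":[0,0,0]},{"grip":5,"linear":[-30,3.9,0],"rot":[0,0,0]},{"grip":5,"linear":[0,0,0],"rot":[0,0,0]},{"grip":5,"linear":[0,0,0],"rot":[0,0,0]}]' 100
python3 - <<'E'
from h import *
c=cap("wrist","w10")
toolmove(478,-448,60)
E
```

```text
time_s: 11.98
eef_pos: [479.8, -436.8, 127.0]
ee_rot: [0.0, 0.778, 0.628, 0.0]
force: [-0.1, 0.6, -0.4]
grip_width: 0.223
t 12.03 pos [ 480.2 -435.5  127.1] jaw yaw -0.211 tilt z [-0.  0. -1.] j6 -0.71 f [ 0.   0.2 -2.1] g 18.7
 shift in tool [-12.7   0.4  67.1]
```

View pics/w10.png

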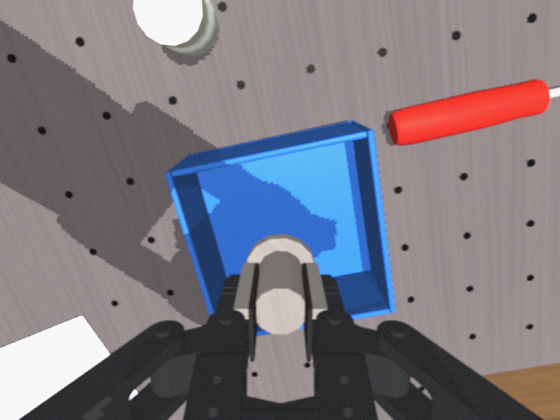

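Run:
```python
from h import *
c=load("w10")
q=[ray(c,*p,60)[:2] for p in [(170,174),(372,131),(392,310)]]
print(np.round(q), np.mean([q[0],q[2]],0))
toolmove(*(np.mean([q[0],q[2]],0)),60)
```

```text
[[ 423. -391.]
 [ 543. -391.]
 [ 541. -512.]] [ 482.25522248 -451.79459226]
t 12.03 pos [ 480.2 -435.5  127.1] jaw yaw -0.211 tilt z [-0.  0. -1.] j6 -0.71 f [ 0.   0.2 -2.1] g 18.7
 shift in tool [-15.5   5.4  67.1]
```

```bash
python3 -m creep '[{"grip":5,"linear":[4,3,35],"rot":[0,0,0]},{"grip":5,"linear":[0,0,35],"rot":[0,0,0]},{"grip":5,"linear":[0,0,22],"rot":[0,0,0]},{"grip":5,"linear":[0,0,9],"rot":[0,0,0]},{"grip":5,"linear":[0,0,0],"rot":[0,0,0]},{"grip":36,"linear":[0,0,0],"rot":[0,0,0]},{"grip":36,"linear":[0,0,0],"rot":[0,0,0]},{"grip":36,"linear":[0,0,-25],"rot":[0,0,0]},{"grip":36,"linear":[0,0,-35],"rot":[0,0,0]},{"grip":50,"linear":[0,0,-35],"rot":[0,0,0]},{"grip":60,"linear":[0,0,0],"rot":[0,0,0]}]' 60
python3 - <<'E'
from h import *
c=cap("wrist","w11"); c=cap("top","top2"); crop(c,260,130,460,290,4,"top2R")
toolmove(425,-193,118)
E
```

```text
time_s: 12.95
eef_pos: [486.5, -434.9, 130.9]
ee_rot: [0.008, 0.777, 0.629, -0.0]
force: [0.4, -0.9, 1.4]
grip_width: 0.688
t 13.05 pos [ 484.9 -433.1  124.4] jaw yaw -0.21 tilt z [ 0.003 -0.004 -1.   ] j6 -0.7 f [-0.1  0.8 -0.9] g 59.9
 shift in tool [ 222.3 -108.6    5.2]
```

View pics/w11.png

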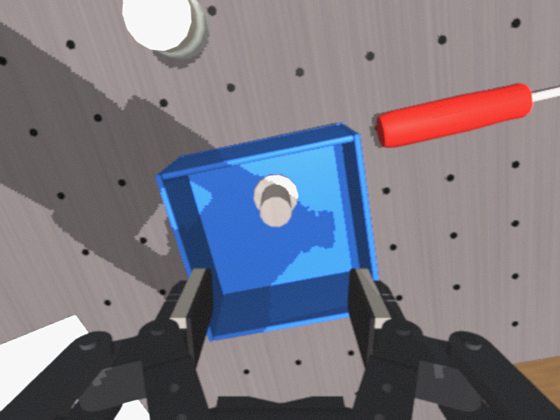

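View pics/top2R.png

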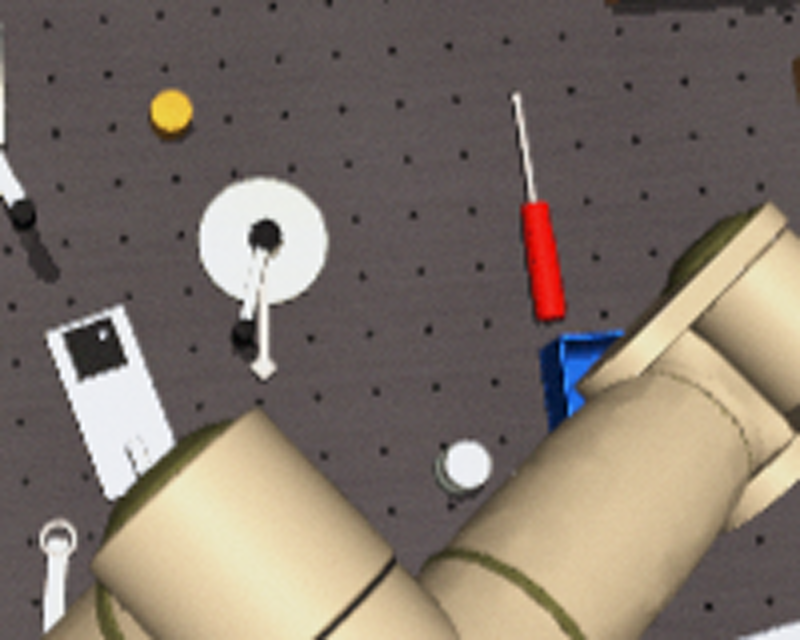

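```bash
python3 -m creep '[{"grip":60,"linear":[32,-15,0],"rot":[0,0,0]},{"grip":60,"linear":[32,-15,0],"rot":[0,0,0]},{"grip":60,"linear":[32,-15,0],"rot":[0,0,0]},{"grip":60,"linear":[32,-15,0],"rot":[0,0,0]},{"grip":60,"linear":[32,-15,0],"rot":[0,0,0]},{"grip":60,"linear":[32,-15,0],"rot":[0,0,0]},{"grip":60,"linear":[30,-15,0],"rot":[0,0,0]},{"grip":60,"linear":[0,0,0],"rot":[0,0,0]},{"grip":60,"linear":[0,0,0],"rot":[0,0,0]}]'
python3 - <<'E'
from h import *
c=cap("wrist","w12")
toolmove(427,-193,15)
E
```

```text
time_s: 13.8
eef_pos: [427.5, -192.1, 121.4]
ee_rot: [0.0, 0.777, 0.63, -0.0]
force: [0.0, -0.3, 0.3]
grip_width: 0.703
t 13.85 pos [ 427.9 -193.2  121.4] jaw yaw -0.209 tilt z [ 0. -0. -1.] j6 -0.47 f [ 0.4 -0.2  0.3] g 60.0
 shift in tool [ 1.000e-01 -1.000e+00  1.064e+02]
```

View pics/w12.png

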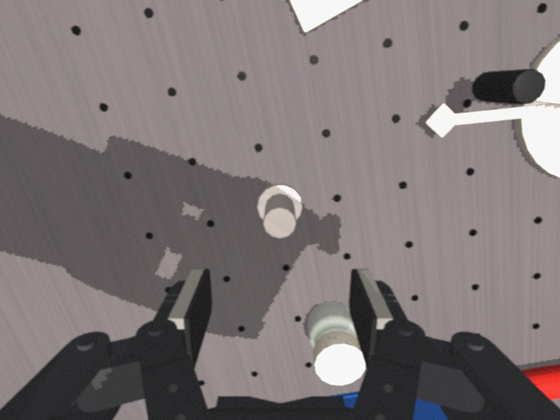

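```bash
python3 - <<'E'
from h import *
c=load("w12")
toolmove(*ray(c,279,223,40)[:2],16)
E
python3 -m creep '[{"grip":55,"linear":[0,-0.5,36],"rot":[0,0,0]},{"grip":50,"linear":[0,0,36],"rot":[0,0,0]},{"grip":45,"linear":[0,0,24],"rot":[0,0,0]},{"grip":45,"linear":[0,0,8],"rot":[0,0,0]},{"grip":5,"linear":[0,0,0],"rot":[0,0,0]},{"grip":5,"linear":[0,0,0],"rot":[0,0,0]},{"grip":5,"linear":[0,0,0],"rot":[0,0,0]},{"grip":5,"linear":[0,0,0],"rot":[0,0,0]},{"grip":5,"linear":[0,0,0],"rot":[0,0,0]},{"grip":5,"linear":[0,0,-30],"rot":[0,0,0]},{"grip":5,"linear":[0,0,-38],"rot":[0,0,0]},{"grip":5,"linear":[0,0,-38],"rot":[0,0,0]}]' 80
python3 - <<'E'
from h import *
c=cap("wrist","w13")
toolmove(482,-470,128)
E
```

```text
t 13.85 pos [ 427.9 -193.2  121.4] jaw yaw -0.209 tilt z [ 0. -0. -1.] j6 -0.47 f [ 0.4 -0.2  0.3] g 60.0
 shift in tool [ -2.7  -1.  105.4]
time_s: 14.85
eef_pos: [426.8, -192.9, 124.9]
ee_rot: [-0.0, 0.777, 0.629, -0.0]
force: [0.7, -0.6, -1.7]
grip_width: 0.232
t 14.9 pos [ 429.8 -194.9  132.1] jaw yaw -0.209 tilt z [ 0.009 -0.007 -1.   ] j6 -0.47 f [ 5.2 -2.5  7.5] g 19.5
 shift in tool [-258.2  108.2    6.6]
```

View pics/w13.png

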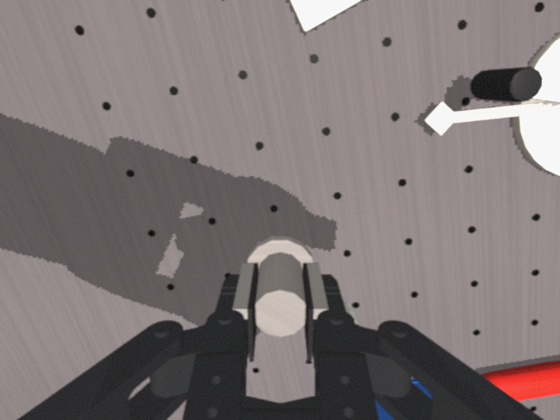

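```bash
python3 -m creep '[{"grip":5,"linear":[-33.5,13.8,0],"rot":[0,0,0]},{"grip":5,"linear":[-33.5,13.8,0],"rot":[0,0,0]},{"grip":5,"linear":[-33.5,13.8,0],"rot":[0,0,0]},{"grip":5,"linear":[-33.5,13.8,0],"rot":[0,0,0]},{"grip":5,"linear":[-33.5,13.8,0],"rot":[0,0,0]},{"grip":5,"linear":[-33.5,13.8,0],"rot":[0,0,0]},{"grip":5,"linear":[-33.5,13.8,0],"rot":[0,0,0]},{"grip":5,"linear":[-33.5,13.8,0],"rot":[0,0,0]},{"grip":5,"linear":[0,0,0],"rot":[0,0,0]},{"grip":5,"linear":[0,0,0],"rot":[0,0,0]}]' 100
python3 - <<'E'
from h import *
c=cap("wrist","w14")
toolmove(482,-479,24)
E
```

```text
time_s: 15.73
eef_pos: [479.0, -479.5, 122.5]
ee_rot: [-0.0, 0.778, 0.628, 0.0]
force: [-0.9, 0.9, -1.4]
grip_width: 0.217
t 15.78 pos [ 479.2 -478.2  122.8] jaw yaw -0.21 tilt z [-0.     0.001 -1.   ] j6 -0.75 f [ 0.2  0.1 -1.1] g 19.1
 shift in tool [-0.3  3.  98.8]
```

View pics/w14.png

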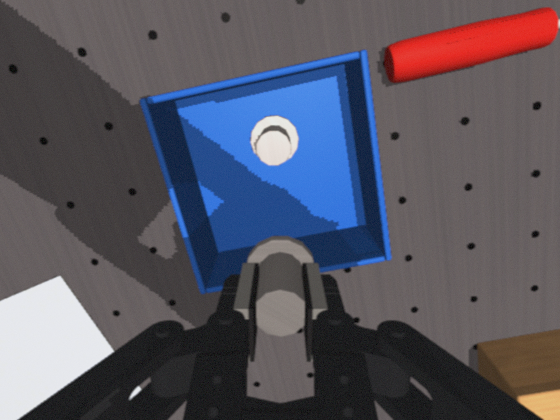

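```bash
python3 -m creep '[{"grip":5,"linear":[1.5,3,33],"rot":[0,0,0]},{"grip":5,"linear":[0,0,33],"rot":[0,0,0]},{"grip":5,"linear":[0,0,22],"rot":[0,0,0]},{"grip":5,"linear":[0,0,8],"rot":[0,0,0]},{"grip":5,"linear":[0,0,0],"rot":[0,0,0]},{"grip":36,"linear":[0,0,0],"rot":[0,0,0]},{"grip":36,"linear":[0,0,0],"rot":[0,0,0]},{"grip":36,"linear":[0,0,-25],"rot":[0,0,0]},{"grip":36,"linear":[0,0,-35],"rot":[0,0,0]},{"grip":36,"linear":[0,0,-35],"rot":[0,0,0]},{"grip":36,"linear":[20,0,0],"rot":[0,0,0]},{"grip":36,"linear":[0,0,0],"rot":[0,0,0]}]' 60
python3 - <<'E'
from h import *
c=cap("wrist","w15")
toolmove(560,-137,120)
E
```

```text
time_s: 16.78
eef_pos: [488.5, -457.0, 127.0]
ee_rot: [0.003, 0.777, 0.63, 0.0]
force: [-0.0, 0.3, 0.1]
grip_width: 0.425
t 16.83 pos [ 487.7 -457.5  125. ] jaw yaw -0.209 tilt z [ 0.002 -0.003 -1.   ] j6 -0.72 f [ 0.3 -1.  -0.1] g 35.7
 shift in tool [328.5   4.4   4.3]
```

View pics/w15.png

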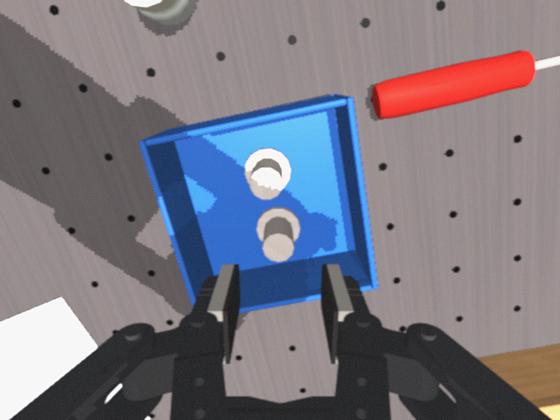

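```bash
python3 -m creep '[{"grip":36,"linear":[35,6.4,-5],"rot":[0,0,0]},{"grip":36,"linear":[35,6.4,-5],"rot":[0,0,0]},{"grip":36,"linear":[35,6.4,-5],"rot":[0,0,0]},{"grip":36,"linear":[35,6.4,-5],"rot":[0,0,0]},{"grip":36,"linear":[35,6.4,-5],"rot":[0,0,0]},{"grip":36,"linear":[35,6.4,-5],"rot":[0,0,0]},{"grip":36,"linear":[35,6.4,-5],"rot":[0,0,0]},{"grip":36,"linear":[35,6.4,-5],"rot":[0,0,0]},{"grip":36,"linear":[35,6.4,-5],"rot":[0,0,0]},{"grip":36,"linear":[0,0,0],"rot":[0,0,0]},{"grip":36,"linear":[0,0,0],"rot":[0,0,0]}]'
python3 - <<'E'
from h import *
c=cap("wrist","w16")
toolmove(560,-137,120)
E
```

```text
time_s: 17.75
eef_pos: [609.3, -160.9, 167.5]
ee_rot: [0.0, 0.776, 0.63, -0.0]
force: [0.2, -0.4, 1.3]
grip_width: 0.423
t 17.8 pos [ 608.8 -162.2  167.2] jaw yaw -0.209 tilt z [-0. -0. -1.] j6 -0.24 f [ 0.3 -0.6  1. ] g 35.9
 shift in tool [ 14.5 -52.9  47.2]
```

View pics/w16.png

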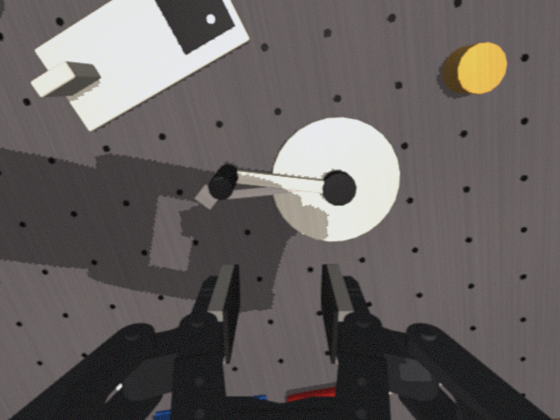

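Run:
```python
from h import *
c=load("w16")
d=ray(c,336.5,179.5,10); k=ray(c,220,188,66); a=ray(c,203,207,14)
print(d,k,a, "len",np.linalg.norm((k-d)[:2]),np.linalg.norm((a-d)[:2]))
print("ang lever",np.arctan2(*(k-d)[[1,0]]),"arrow",np.arctan2(*(a-d)[[1,0]]))
t=load("top0")
d=ray(t,260+263/4,130+241/4,10);k=ray(t,260+244/4,130+331/4,66);a=ray(t,260+263/4,130+373/4,14);hh=ray(t,260+265/4,130+235/4,40)
print(d,k,a,hh,"len",np.linalg.norm((k-d)[:2]),np.linalg.norm((a-d)[:2]))
print("ang lever",np.arctan2(*(k-d)[[1,0]]),"arrow",np.arctan2(*(a-d)[[1,0]]))
n=ray(t,110+622/4,130+215/4,110); print("needle",n)
```

```text
[ 658.13474277 -164.68954252   10.        ] [ 571.70237148 -138.20160107   66.        ] [ 541.38360243 -164.07863379   14.        ] len 90.40003235660608 116.75273864668844
ang lever 2.844221142748462 arrow 3.1363601294796366
[ 654.18136295 -168.61290498   10.        ] [ 566.93689657 -137.97672654   66.        ] [ 540.20735464 -155.95238014   14.        ] [ 651.65262591 -166.88079021   40.        ] len 92.46714196470066 114.67503416117054
ang lever 2.8038908043325854 arrow 3.0309636334691237
needle [666.65735219  32.3604075  110.        ]
```

```bash
python3 -m creep '[{"grip":40,"linear":[0,0,0],"rot":[0,0,0.121]},{"grip":40,"linear":[0,0,0],"rot":[0,0,0.121]},{"grip":40,"linear":[0,0,0],"rot":[0,0,0.121]},{"grip":40,"linear":[0,0,0],"rot":[0,0,0.121]},{"grip":40,"linear":[0,0,0],"rot":[0,0,0.121]},{"grip":40,"linear":[0,0,0],"rot":[0,0,0.121]},{"grip":40,"linear":[0,0,0],"rot":[0,0,0.121]},{"grip":40,"linear":[0,0,0],"rot":[0,0,0.121]},{"grip":40,"linear":[0,0,0],"rot":[0,0,0.121]},{"grip":40,"linear":[0,0,0],"rot":[0,0,0.121]},{"grip":40,"linear":[0,0,0],"rot":[0,0,0.121]},{"grip":40,"linear":[0,0,0],"rot":[0,0,0]}]'
python3 - <<'E'
from h import *
toolmove(571,-138,110,-1.54)
E
```

```text
time_s: 18.8
eef_pos: [608.2, -163.7, 167.0]
ee_rot: [0.0, 1.0, 0.012, -0.0]
force: [0.2, 0.7, -0.1]
grip_width: 0.466
t 18.8 pos [ 608.2 -163.7  167. ] jaw yaw -1.547 tilt z [-0.001 -0.    -1.   ] j6 1.1 f [ 0.2  0.7 -0.1] g 39.8
 shift in tool [-36.6 -26.5  57. ]
 turn tool z -0.007  (first turn then shift along turned axes: [-36.4 -26.8  57. ] )
```

```bash
python3 -m creep '[{"grip":40,"linear":[-18,-13,28],"rot":[0,0,0]},{"grip":40,"linear":[-18.6,-13.5,28],"rot":[0,0,0]},{"grip":40,"linear":[0,0,0],"rot":[0,0,0]},{"grip":40,"linear":[0,0,0],"rot":[0,0,0]}]'
python3 - <<'E'
from h import *
c=cap("wrist","w17")
toolmove(571,-138,46,-1.54)
E
```

```text
time_s: 19.13
eef_pos: [569.9, -136.8, 110.0]
ee_rot: [-0.001, 1.0, 0.016, -0.002]
force: [-0.1, 0.8, 0.9]
grip_width: 0.468
t 19.18 pos [ 571.6 -137.6  111.7] jaw yaw -1.539 tilt z [ 0. -0. -1.] j6 1.1 f [-0.1 -0.1  0.9] g 40.4
 shift in tool [-0.7  0.4 65.7]
 turn tool z 0.001  (first turn then shift along turned axes: [-0.7  0.4 65.7] )
```

View pics/w17.png

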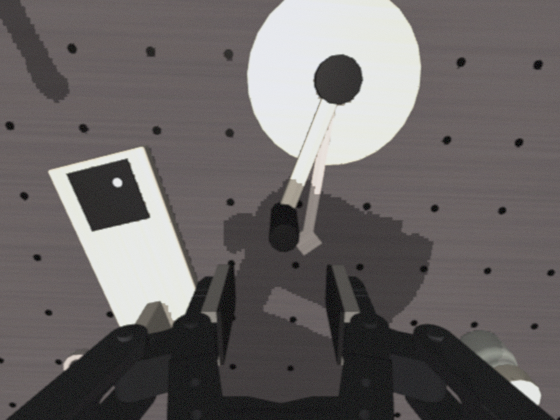

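Run:
```python
from h import *
c=load("w17")
k=ray(c,284,238,66); d=ray(c,334,75,10); a=ray(c,307,254,14); hc=ray(c,338,79,40)
print(k,d,a,hc,np.linalg.norm((k-d)[:2]),np.linalg.norm((a-d)[:2]),np.arctan2(*(k-d)[[1,0]]),np.arctan2(*(a-d)[[1,0]])%6.28)
toolmove(k[0],k[1],46)
print("sled dot",ray(c,117,183,12))
```

```text
[ 571.72677325 -138.93657788   66.        ] [ 659.41540952 -167.51320601   10.        ] [ 536.86765622 -157.3489431    14.        ] [ 656.66844057 -165.78534458   40.        ] 92.22754797556969 122.968549150852 2.8265582746005955 3.058840821222465
t 19.18 pos [ 571.6 -137.6  111.7] jaw yaw -1.539 tilt z [ 0. -0. -1.] j6 1.1 f [-0.1 -0.1  0.9] g 40.4
 shift in tool [ 0.   1.3 65.7]
sled dot [585.07193775 -24.42429757  12.        ]
```

```bash
python3 -m creep '[{"grip":40,"linear":[0,1.3,30],"rot":[0,0,0]},{"grip":40,"linear":[0,0,25],"rot":[0,0,0]},{"grip":40,"linear":[0,0,10],"rot":[0,0,0]},{"grip":26,"linear":[0,0,0],"rot":[0,0,0]},{"grip":26,"linear":[0,0,0],"rot":[0,0,0]},{"grip":26,"linear":[0,0,0],"rot":[0,0,0]}]' 20
python3 -m creep '[{"grip":26,"linear":[-2,7.4,0],"rot":[0,0,0]},{"grip":26,"linear":[-2,7.4,0],"rot":[0,0,0]},{"grip":26,"linear":[-0.6,9,0],"rot":[0,0,0]},{"grip":26,"linear":[-0.6,9,0],"rot":[0,0,0]},{"grip":26,"linear":[1,9,0],"rot":[0,0,0]},{"grip":26,"linear":[1.3,8.8,0],"rot":[0,0,0]},{"grip":26,"linear":[2.9,8.5,0],"rot":[0,0,0]},{"grip":26,"linear":[2.9,8.5,0],"rot":[0,0,0]},{"grip":26,"linear":[0,0,0],"rot":[0,0,0]},{"grip":26,"linear":[0,0,0],"rot":[0,0,0]}]' 20
python3 - <<'E'
from h import *
c=cap("wrist","w18")
toolmove(591,-226,46)
E
```

```text
time_s: 19.68
eef_pos: [572.7, -138.5, 48.2]
ee_rot: [0.001, 1.0, 0.015, 0.001]
force: [-0.1, -0.8, -0.4]
grip_width: 0.305
time_s: 20.52
eef_pos: [576.6, -205.7, 46.2]
ee_rot: [0.0, 1.0, 0.015, 0.0]
force: [0.4, 0.5, 0.2]
grip_width: 0.3
t 20.57 pos [ 576.5 -205.3   46.2] jaw yaw -1.541 tilt z [ 0. -0. -1.] j6 1.01 f [-0.8  0.   0.2] g 26.1
 shift in tool [13.9 21.2  0.2]
```

View pics/w18.png

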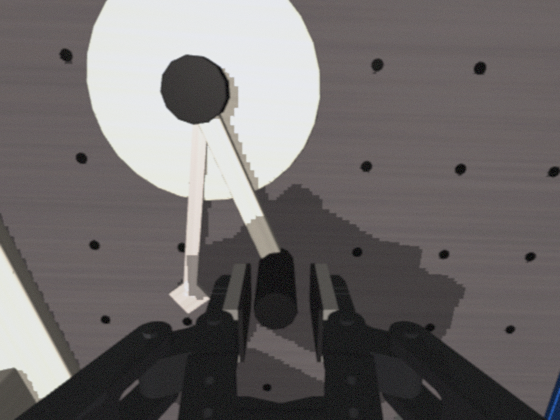

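```bash
python3 -m creep '[{"grip":26,"linear":[3,7,0],"rot":[0,0,0]},{"grip":26,"linear":[3.5,6,0],"rot":[0,0,0]},{"grip":26,"linear":[3.5,5,0],"rot":[0,0,0]},{"grip":26,"linear":[3,4,0],"rot":[0,0,0]},{"grip":26,"linear":[0,0,0],"rot":[0,0,0]},{"grip":26,"linear":[0,0,0],"rot":[0,0,0]}]' 20
python3 -m creep '[{"grip":26,"linear":[1,1.5,0],"rot":[0,0,0]},{"grip":26,"linear":[0,0,0],"rot":[0,0,0]},{"grip":26,"linear":[0,0,0],"rot":[0,0,0]}]' 20
```

```text
time_s: 21.07
eef_pos: [590.2, -227.1, 46.2]
ee_rot: [0.0, 1.0, 0.015, 0.0]
force: [-0.4, 0.5, -0.2]
grip_width: 0.304
time_s: 21.32
eef_pos: [591.1, -228.3, 46.3]
ee_rot: [0.0, 1.0, 0.015, 0.0]
force: [0.1, 0.4, -0.7]
grip_width: 0.306
```

```bash
python3 -m creep '[{"grip":26,"linear":[1.2,1.5,0],"rot":[0,0,0]},{"grip":26,"linear":[1.2,1.5,0],"rot":[0,0,0]},{"grip":26,"linear":[0,0,0],"rot":[0,0,0]}]' 20
python3 -m creep '[{"grip":26,"linear":[1.2,1.5,0],"rot":[0,0,0]},{"grip":26,"linear":[0,0,0],"rot":[0,0,0]},{"grip":26,"linear":[0,0,0],"rot":[0,0,0]}]' 20
python3 - <<'E'
from h import *
c=cap("wrist","w19")
toolmove(591,-226,46)
E
```

```text
time_s: 21.57
eef_pos: [593.8, -231.4, 46.3]
ee_rot: [0.0, 1.0, 0.015, 0.0]
force: [-0.2, 0.9, 0.4]
grip_width: 0.307
time_s: 21.82
eef_pos: [594.9, -232.8, 46.3]
ee_rot: [0.0, 1.0, 0.015, 0.0]
force: [0.1, -0.2, -0.3]
grip_width: 0.306
t 21.87 pos [ 594.9 -232.8   46.3] jaw yaw -1.541 tilt z [ 0. -0. -1.] j6 0.99 f [-0.4  0.1 -0.7] g 26.1
 shift in tool [-3.7 -6.9  0.3]
```

View pics/w19.png

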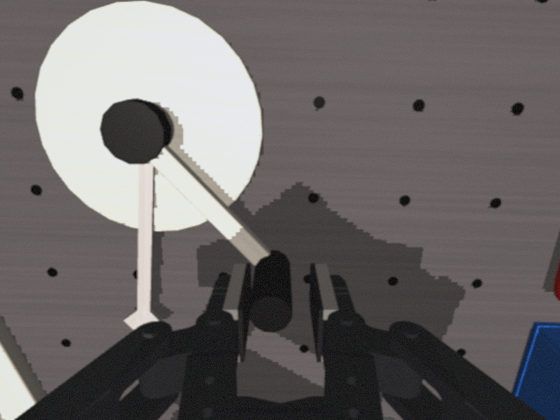

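```bash
for i in 1; do python3 -m creep '[{"grip":26,"linear":[1.4,1.4,0],"rot":[0,0,0]},{"grip":26,"linear":[1.4,1.4,0],"rot":[0,0,0]},{"grip":26,"linear":[0,0,0],"rot":[0,0,0]}]' 20; done
python3 -m creep '[{"grip":26,"linear":[1.4,1.4,0],"rot":[0,0,0]},{"grip":26,"linear":[0,0,0],"rot":[0,0,0]},{"grip":26,"linear":[0,0,0],"rot":[0,0,0]}]' 20
```

```text
time_s: 22.12
eef_pos: [596.9, -233.7, 45.8]
ee_rot: [-0.002, 1.0, 0.015, -0.002]
force: [-4.0, 8.2, 2.3]
grip_width: 0.304
time_s: 22.37
eef_pos: [597.8, -233.8, 45.5]
ee_rot: [-0.003, 1.0, 0.015, -0.003]
force: [-6.2, 13.4, 3.6]
grip_width: 0.307
```

```bash
python3 -m creep '[{"grip":26,"linear":[-2,-4,0],"rot":[0,0,0]},{"grip":40,"linear":[0,0,0],"rot":[0,0,0]},{"grip":40,"linear":[0,0,0],"rot":[0,0,0]},{"grip":40,"linear":[0,0,-30],"rot":[0,0,0]},{"grip":40,"linear":[0,0,-35],"rot":[0,0,0]},{"grip":40,"linear":[0,-30,-30],"rot":[0,0,0]},{"grip":40,"linear":[0,-35,0],"rot":[0,0,0]},{"grip":40,"linear":[0,0,0],"rot":[0,0,0]},{"grip":40,"linear":[0,0,0],"rot":[0,0,0]}]'
python3 - <<'E'
from h import *
c=cap("wrist","w20")
toolmove(591,-226,46)
E
```

```text
time_s: 23.12
eef_pos: [595.3, -167.6, 141.2]
ee_rot: [0.0, 1.0, 0.016, 0.0]
force: [0.3, 0.6, -0.1]
grip_width: 0.467
t 23.17 pos [ 595.2 -168.6  140.7] jaw yaw -1.54 tilt z [ 0. -0. -1.] j6 1.08 f [ 0.5 -0.8  0.7] g 39.9
 shift in tool [-5.9 57.2 94.7]
```

View pics/w20.png

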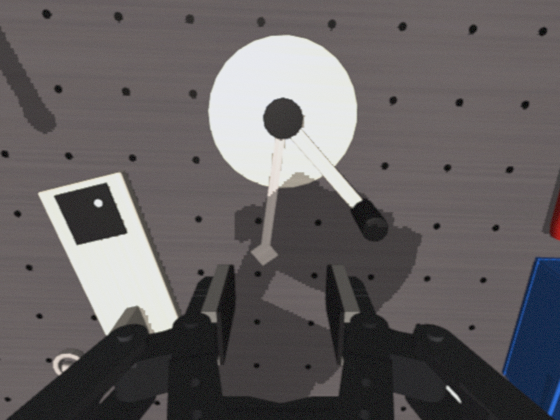

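Run:
```python
from h import *
c=load("w20")
hsv=cv2.cvtColor(c["im"],cv2.COLOR_RGB2HSV)
# dial by plain circle edge points
m=((hsv[:,:,2]>190)&(hsv[:,:,1]<40)).astype(np.uint8); m[:, :195]=0
k=max(cv2.findContours(m[:200],cv2.RETR_EXTERNAL,cv2.CHAIN_APPROX_NONE)[0],key=cv2.contourArea)
P=np.array([ray(c,*p[0],10)[:2] for p in k]); P=P[P[:,0]>640]
A=np.c_[2*P,np.ones(len(P))]; s=np.linalg.lstsq(A,(P**2).sum(1),rcond=None)[0]; d=s[:2]; print("dial",d,"r",np.sqrt(s[2]+d@d))
kk=ray(c,375,229,66)[:2]; a=ray(c,263.5,263.5,14)[:2]; a2=ray(c,263.5,253.5,15)[:2]
for n,q in [("knob",kk),("tip",a),("diam",a2)]:
    v=q-d; print(n,q,np.hypot(*v),np.arctan2(v[1],v[0])%6.2832)
# arrow shaft: mid px
b1=ray(c,278.5,145,15)[:2]; b2=ray(c,267,235,15)[:2]; v=b2-b1; print("shaft dir",np.arctan2(v[1],v[0])%6.2832)
print("dot",ray(c,98,203,12))
```

```text
dial [ 656.72066031 -167.42412924] r 53.83384533764511
knob [ 592.04870645 -229.25321565] 89.47232835551998 3.9045362162767914
tip [ 537.74830278 -155.88272251] 119.53085762799171 3.044886111720102
diam [ 547.36980644 -155.74898259] 109.97235239813955 3.0352278273524815
shaft dir 3.0458417484922466
dot [585.46523089 -24.53561519  12.        ]
```

```bash
python3 -m creep '[{"grip":45,"linear":[-23,-30,-2],"rot":[0,0,0]},{"grip":45,"linear":[-23,-30,-2],"rot":[0,0,0]},{"grip":45,"linear":[-23,-30,-2],"rot":[0,0,0]},{"grip":45,"linear":[-23,-30,-2],"rot":[0,0,0]},{"grip":45,"linear":[0,0,0],"rot":[0,0,0]},{"grip":45,"linear":[0,0,0],"rot":[0,0,0]}]'
python3 - <<'E'
from h import *
c=cap("wrist","w21")
toolmove(478,-58,26)
E
```

```text
time_s: 23.67
eef_pos: [499.3, -51.3, 148.8]
ee_rot: [0.0, 1.0, 0.015, 0.0]
force: [-0.1, -1.0, 1.0]
grip_width: 0.523
t 23.72 pos [500.  -52.2 148.8] jaw yaw -1.542 tilt z [ 0.001 -0.001 -1.   ] j6 1.2 f [ 0.3 -0.4  1.1] g 45.3
 shift in tool [-22.2   5.1 122.8]
```

View pics/w21.png

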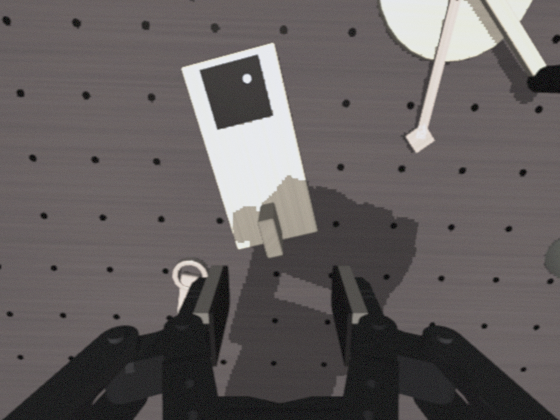

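Run:
```python
from h import *
c=load("w21")
q=np.array([ray(c,*p,10)[:2] for p in [(183,69),(274,43),(317,231),(237,248)]])
print(np.round(q,1),"centre",q.mean(0)); 
for i,j in [(3,0),(2,1)]:
    v=q[j]-q[i]; print(np.hypot(*v),np.arctan2(v[1],v[0]))
dot=ray(c,247,78,12)[:2]; print("dot",dot)
y=np.mean([np.arctan2(*(q[0]-q[3])[::-1]),np.arctan2(*(q[1]-q[2])[::-1])])
Rm=np.array([[np.cos(y),-np.sin(y)],[np.sin(y),np.cos(y)]])
ctr=dot-Rm@[56,-10]; fin=ctr+Rm@[-55,0]; print("yaw",y,"ctr from dot",ctr,"fin",fin,"fin top px ray",ray(c,269,240,50))
print("tip of fin corners", [np.round(ray(c,*p,50)[:2]) for p in [(259,223),(271,219),(283,253),(271,257)]])
toolmove(*fin,26,y+np.pi/2)
```

```text
[[590.8  21.9]
 [610.1 -43.6]
 [467.2 -83.4]
 [449.5 -16.3]] centre [529.40788249 -30.34964816]
146.35928342573504 0.26404108677046617
148.28144708558804 0.27134090891193824
dot [586.0661735 -24.6874091]
yaw 0.2676909978412022 ctr from dot [529.41560395 -29.8558682 ] fin [476.37447239 -44.40366402] fin top px ray [475.46754058 -44.16167323  50.        ]
tip of fin corners [array([488., -37.]), array([492., -45.]), array([465., -55.]), array([462., -46.])]
t 23.72 pos [500.  -52.2 148.8] jaw yaw -1.542 tilt z [ 0.001 -0.001 -1.   ] j6 1.2 f [ 0.3 -0.4  1.1] g 45.3
 shift in tool [-23.5  -8.5 122.8]
 turn tool z -0.238  (first turn then shift along turned axes: [-20.8 -13.8 122.8] )
```

```bash
python3 -m creep '[{"grip":45,"linear":[0,0,0],"rot":[0,0,-0.119]},{"grip":45,"linear":[0,0,0],"rot":[0,0,-0.119]},{"grip":45,"linear":[-20.8,-13.8,20],"rot":[0,0,0]},{"grip":45,"linear":[0,0,30],"rot":[0,0,0]},{"grip":45,"linear":[0,0,0],"rot":[0,0,0]},{"grip":45,"linear":[0,0,0],"rot":[0,0,0]}]'
python3 - <<'E'
from h import *
c=cap("wrist","w22")
toolmove(476,-44.3,28,0.268+np.pi/2)
E
```

```text
time_s: 24.22
eef_pos: [476.3, -44.5, 98.3]
ee_rot: [-0.0, 0.991, 0.133, -0.001]
force: [0.3, -0.5, 0.6]
grip_width: 0.524
t 24.27 pos [477.  -44.6  99.4] jaw yaw -1.304 tilt z [ 0.001 -0.    -1.   ] j6 0.97 f [0.4 0.3 0.2] g 44.8
 shift in tool [-1.  -0.6 71.4]
 turn tool z -0.002  (first turn then shift along turned axes: [-1.  -0.6 71.4] )
```

View pics/w22.png

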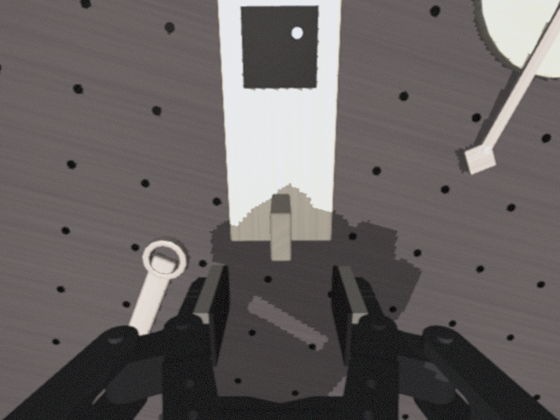

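```bash
python3 -m creep '[{"grip":45,"linear":[-0.5,-0.5,35],"rot":[0,0,0]},{"grip":40,"linear":[0,0,25],"rot":[0,0,0]},{"grip":30,"linear":[0,0,11],"rot":[0,0,0]},{"grip":25,"linear":[0,0,0],"rot":[0,0,0]},{"grip":18,"linear":[0,0,0],"rot":[0,0,0]},{"grip":5,"linear":[0,0,0],"rot":[0,0,0]},{"grip":5,"linear":[0,0,0],"rot":[0,0,0]},{"grip":5,"linear":[0,0,0],"rot":[0,0,0]},{"grip":5,"linear":[0,0,0],"rot":[0,0,0]}]' 50
python3 - <<'E'
from h import *
c=cap("wrist","w23"); c=cap("top","top3"); crop(c,210,130,360,250,5,"top3c"); cap("scene","scene3")
toolmove(476,-44.3,28,0.268+np.pi/2)
E
```

```text
time_s: 25.02
eef_pos: [476.7, -43.7, 29.4]
ee_rot: [0.001, 0.991, 0.133, 0.002]
force: [0.3, -1.5, 7.1]
grip_width: 0.128
t 25.17 pos [476.7 -43.7  29.4] jaw yaw -1.303 tilt z [ 0.004 -0.002 -1.   ] j6 0.97 f [ 1.9 -1.7  8.2] g 11.0
 shift in tool [-0.8  0.4  1.4]
 turn tool z -0.0  (first turn then shift along turned axes: [-0.8  0.4  1.4] )
```

View pics/w23.png

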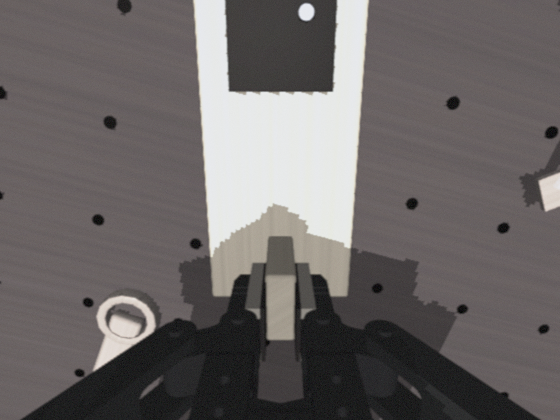

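View pics/top3c.png

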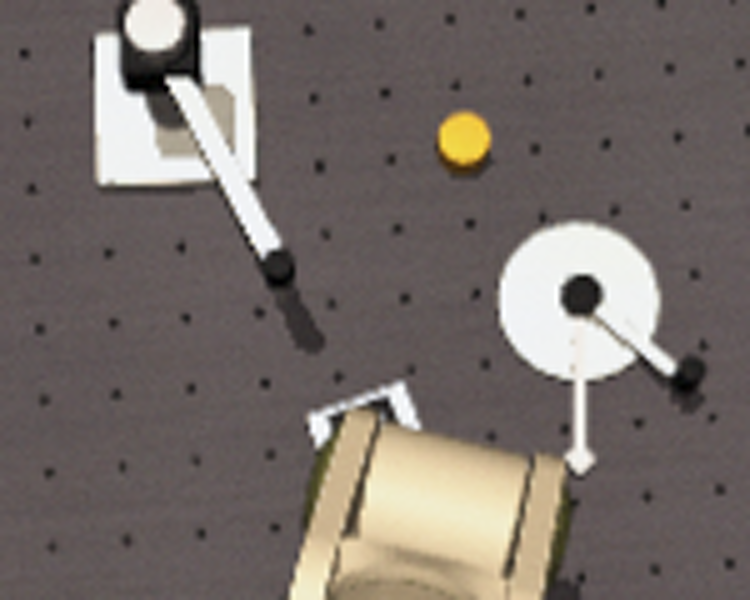

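View pics/scene3.png

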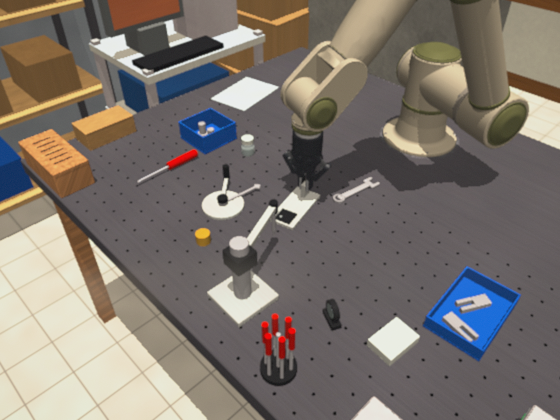

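Run:
```python
from h import *
c=load("scene3"); crop(c,230,180,330,260,8,"scene3c")
t=load("top0"); 
h=10
f=[ray(t,110+u/4,130+v/4,h)[:2] for u,v in [(477,27),(603,23),(604,147),(478,149)]]; print(np.round(f,1),np.mean(f,0))
```

```text
[[874.7 146.3]
 [869.   36.5]
 [756.2  44.3]
 [763.7 152.3]] [815.92230641  94.86404096]
```

View pics/scene3c.png

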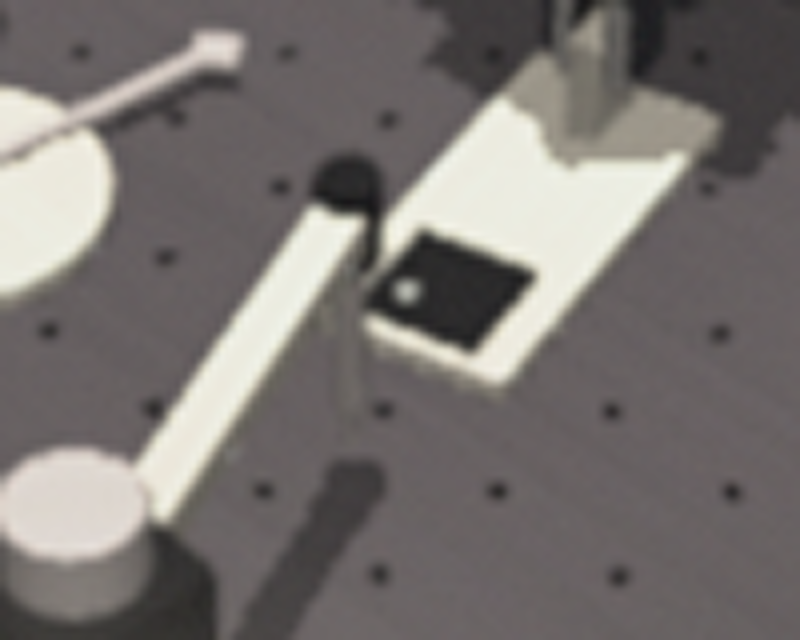

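```bash
python3 - <<'E'
from h import *
c=load("scene3"); print("tip scene", ray(c,273.75,233.1,36)); print("holder bottom?",ray(c,230+365/8,180+262/8,110))
t=load("top3")
for z in (110,117,125,130,140): print(z,ray(t,210+279/5,130+267/5,z)[:2])
E
python3 -m creep '[{"grip":5,"linear":[5,-1.8,0],"rot":[0,0,0]},{"grip":5,"linear":[9,-3.3,0],"rot":[0,0,0]},{"grip":5,"linear":[9,-3.3,0],"rot":[0,0,0]},{"grip":5,"linear":[9,-3.3,0],"rot":[0,0,0]},{"grip":5,"linear":[9,-3.3,0],"rot":[0,0,0]},{"grip":5,"linear":[9,-3.3,0],"rot":[0,0,0]},{"grip":5,"linear":[9,-3.3,0],"rot":[0,0,0]},{"grip":5,"linear":[9,-3.3,0],"rot":[0,0,0]},{"grip":5,"linear":[9,-3.3,0],"rot":[0,0,0]},{"grip":5,"linear":[5,-2,0],"rot":[0,0,0]},{"grip":5,"linear":[0,0,0],"rot":[0,0,0]},{"grip":5,"linear":[0,0,0],"rot":[0,0,0]}]' 60
python3 - <<'E'
from h import *
c=cap("wrist","w24"); c=cap("scene","scene4"); crop(c,230,180,330,260,8,"scene4c"); c=cap("top","top4"); crop(c,210,130,360,250,5,"top4c")
toolmove(556,12.7,28,0.268+np.pi/2)
E
```

```text
tip scene [658.54790813  29.05359981  36.        ]
holder bottom? [663.34663502  40.8921397  110.        ]
110 [667.72011415  31.32302509]
117 [665.76089242  31.24031118]
125 [663.52178186  31.14578101]
130 [662.12233777  31.08669965]
140 [659.32344957  30.96853693]
time_s: 26.17
eef_pos: [547.6, 7.9, 29.5]
ee_rot: [0.0, 0.991, 0.134, 0.002]
force: [1.1, 1.8, 6.2]
grip_width: 0.124
t 26.32 pos [547.7   7.9  29.5] jaw yaw -1.303 tilt z [ 0.004 -0.    -1.   ] j6 1.1 f [0.1 1.7 5.6] g 10.4
 shift in tool [ 9.3 -2.4  1.5]
 turn tool z -0.0  (first turn then shift along turned axes: [ 9.3 -2.4  1.5] )
```

View pics/w24.png

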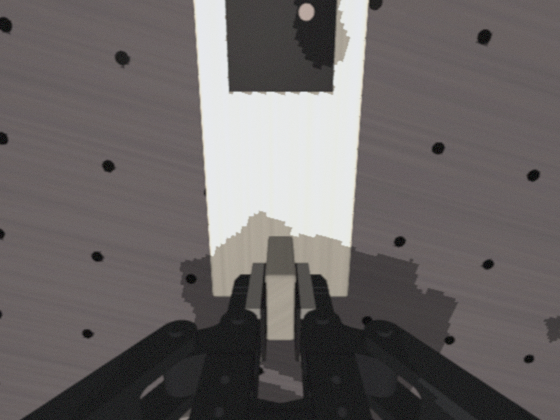

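View pics/scene4c.png

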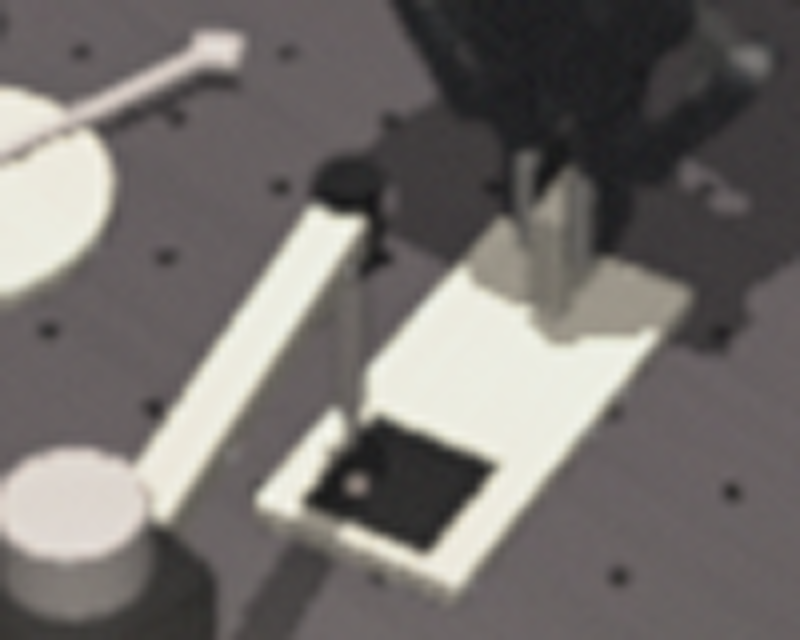

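View pics/top4c.png

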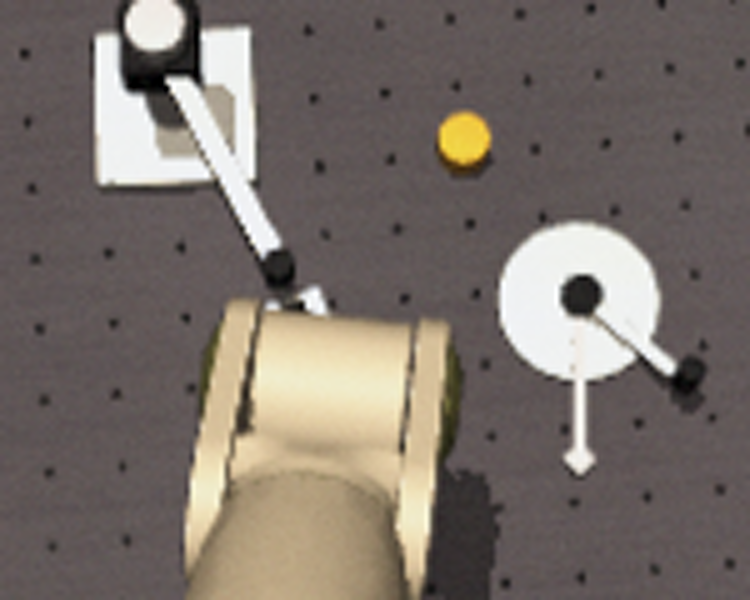

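Run:
```python
from h import *
c=load("scene4")
print("dot",ray(c,230+356/8,180+484/8,12),"tip",ray(c,230+352/8,180+437/8,36))
w=load("w24"); print("dot wrist",ray(w,306.5,12,12))
crop(c,255,195,295,255,12,"scene4d")
```

```text
dot [657.63208791  30.40528652  12.        ] tip [661.68732718  33.1645966   36.        ]
dot wrist [656.6611414   26.93017554  12.        ]
```

View pics/scene4d.png

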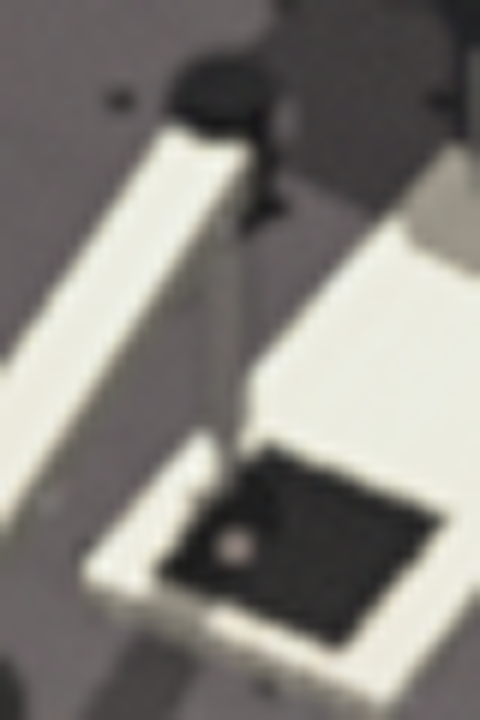

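```bash
python3 -m creep '[{"grip":30,"linear":[0,0,0],"rot":[0,0,0]},{"grip":30,"linear":[0,0,0],"rot":[0,0,0]},{"grip":30,"linear":[0,0,0],"rot":[0,0,0]},{"grip":40,"linear":[0,0,-25],"rot":[0,0,0]},{"grip":40,"linear":[0,0,-20],"rot":[0,0,0]},{"grip":40,"linear":[-28,0,0],"rot":[0,0,0]},{"grip":40,"linear":[-28,0,0],"rot":[0,0,0]},{"grip":40,"linear":[-28,0,0],"rot":[0,0,0]},{"grip":40,"linear":[0,0,0],"rot":[0,0,0]},{"grip":40,"linear":[0,0,0],"rot":[0,0,0]}]' 50
python3 - <<'E'
from h import *
c=cap("wrist","w25"); toolmove(556,12.7,28,0.268+np.pi/2)
E
```

```text
time_s: 27.15
eef_pos: [464.8, -14.7, 73.1]
ee_rot: [0.0, 0.991, 0.133, 0.0]
force: [-0.2, -0.7, 0.2]
grip_width: 0.467
t 27.2 pos [465.8 -14.7  73.1] jaw yaw -1.304 tilt z [ 0.001 -0.    -1.   ] j6 1.02 f [0.6 0.5 0.6] g 40.3
 shift in tool [94.2 -2.6 45.2]
 turn tool z -0.001  (first turn then shift along turned axes: [94.2 -2.5 45.2] )
```

View pics/w25.png

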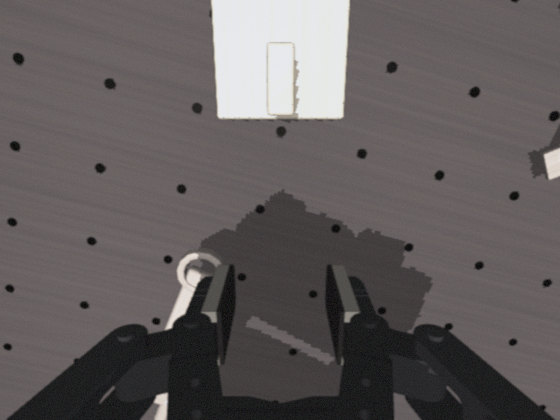

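```bash
python3 -m creep '[{"grip":40,"linear":[0,24,-10],"rot":[0,0,0]},{"grip":40,"linear":[27,24,-10],"rot":[0,0,0]},{"grip":40,"linear":[27,24,0],"rot":[0,0,0]},{"grip":40,"linear":[27,25,0],"rot":[0,0,0]},{"grip":40,"linear":[27,0,0],"rot":[0,0,0]},{"grip":40,"linear":[0,0,0],"rot":[0,0,0]},{"grip":40,"linear":[0,0,0],"rot":[0,0,0]},{"grip":40,"linear":[0,0,0],"rot":[0,0,0]}]' 50
python3 - <<'E'
from h import *
c=cap("wrist","w26"); toolmove(556,12.7,28,0.268+np.pi/2)
E
```

```text
time_s: 27.87
eef_pos: [595.0, -79.0, 92.3]
ee_rot: [-0.0, 0.991, 0.134, -0.0]
force: [0.6, 0.0, -0.0]
grip_width: 0.467
t 27.92 pos [594.8 -79.1  92.5] jaw yaw -1.302 tilt z [-0.001  0.    -1.   ] j6 0.98 f [-0.6  0.5  0.4] g 40.1
 shift in tool [-13.  -98.7  64.6]
 turn tool z 0.0  (first turn then shift along turned axes: [-13.  -98.7  64.6] )
```

View pics/w26.png

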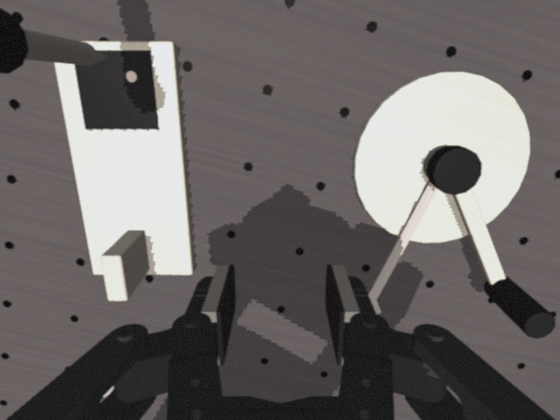

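Run:
```python
from h import *
c=load("w26"); crop(c,50,20,190,120,5.7,"w26c")
```

```text
(no output)
```

View pics/w26c.png

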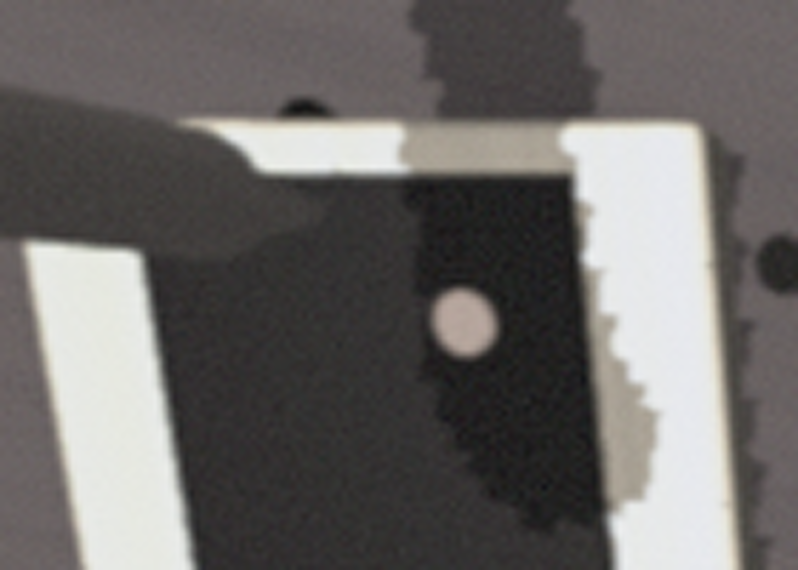

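Run:
```python
from h import *
c=load("w26"); 
dot=ray(c,50+465/5.7,20+322/5.7,12); tip=ray(c,50+327/5.7,20+208/5.7,36); print(dot,tip,tip-dot)
g=cv2.cvtColor(c["im"],cv2.COLOR_RGB2GRAY)
cv2.imwrite("pics/w26d.png",cv2.resize(cv2.convertScaleAbs(g[40:80,80:140],alpha=4,beta=-60),None,fx=12,fy=12,interpolation=cv2.INTER_NEAREST))
print(np.round(c["d"][50:64:2,96:116:2]).astype(int))
```

```text
[656.42043178  26.86088468  12.        ] [664.69005294  30.96655744  36.        ] [ 8.26962115  4.10567276 24.        ]
[[171 205 206 205 206 205 204 205 204 205]
 [165 172 175 205 206 206 205 204 204 205]
 [166 171 174 177 205 206 205 205 205 206]
 [165 169 173 176 179 183 205 206 207 206]
 [166 171 174 177 180 183 207 207 206 205]
 [167 174 179 207 207 207 206 207 207 206]
 [207 207 208 207 207 207 207 207 208 208]]
```

View pics/w26d.png

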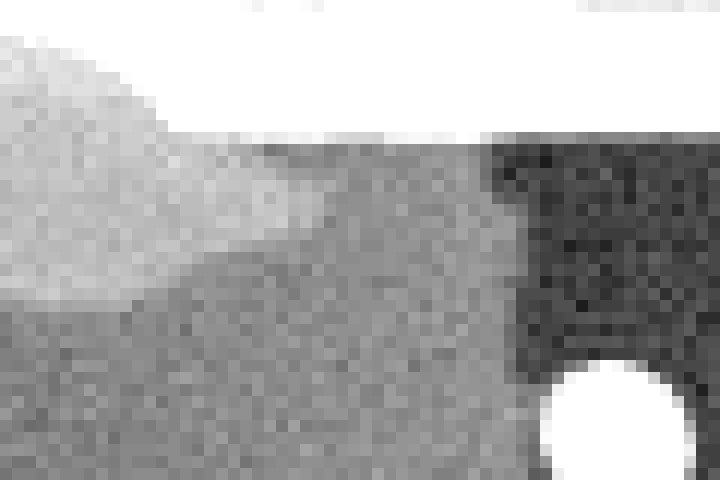

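```bash
python3 -m creep '[{"grip":40,"linear":[-7,-32,0],"rot":[0,0,0]},{"grip":40,"linear":[-8,-32,0],"rot":[0,0,0]},{"grip":40,"linear":[-7.3,-32.4,0],"rot":[0,0,0]},{"grip":40,"linear":[0,0,0],"rot":[0,0,0]},{"grip":40,"linear":[0,0,0],"rot":[0,0,0]}]' 50
python3 - <<'E'
from h import *
c=cap("wrist","w27"); toolmove(547.7,7.9,30,0.268+np.pi/2)
E
```

```text
time_s: 28.33
eef_pos: [547.3, 8.8, 93.3]
ee_rot: [0.0, 0.991, 0.135, 0.0]
force: [0.6, -0.5, -0.2]
grip_width: 0.467
t 28.38 pos [548.    7.8  93.3] jaw yaw -1.302 tilt z [ 0.001 -0.    -1.   ] j6 1.1 f [0.5 0.2 0.2] g 40.2
 shift in tool [-0.3 -0.2 63.3]
 turn tool z 0.001  (first turn then shift along turned axes: [-0.3 -0.2 63.3] )
```

View pics/w27.png

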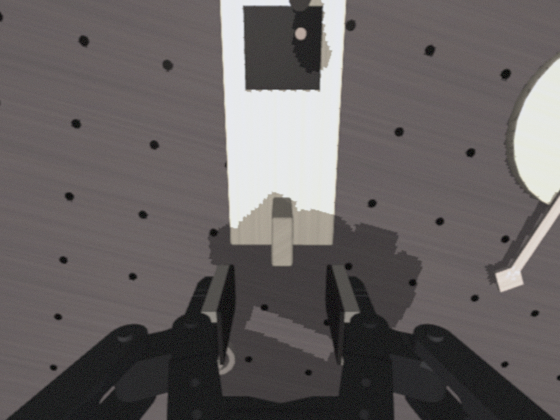

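Aligned with the fin (282,230); the needle sits just above the dot (300,33). Descend, grip, slide 9 mm.

```bash
python3 -m creep '[{"grip":40,"linear":[0,0,30],"rot":[0,0,0]},{"grip":35,"linear":[0,0,23],"rot":[0,0,0]},{"grip":30,"linear":[0,0,10],"rot":[0,0,0]},{"grip":20,"linear":[0,0,0],"rot":[0,0,0]},{"grip":5,"linear":[0,0,0],"rot":[0,0,0]},{"grip":5,"linear":[0,0,0],"rot":[0,0,0]},{"grip":5,"linear":[0,0,0],"rot":[0,0,0]},{"grip":5,"linear":[0,0,0],"rot":[0,0,0]}]' 50
python3 -m creep '[{"grip":5,"linear":[3,-0.6,0],"rot":[0,0,0]},{"grip":5,"linear":[3,-0.6,0],"rot":[0,0,0]},{"grip":5,"linear":[3,-0.5,0],"rot":[0,0,0]},{"grip":5,"linear":[0,0,0],"rot":[0,0,0]},{"grip":5,"linear":[0,0,0],"rot":[0,0,0]},{"grip":5,"linear":[0,0,0],"rot":[0,0,0]}]' 60
python3 - <<'E'
from h import *
c=cap("wrist","w28"); print("dot",ray(c,306.5,12,12)); toolmove(555.9,11.9,30,0.268+np.pi/2)
h=cv2.cvtColor(c["im"],cv2.COLOR_RGB2GRAY)[0:40,290:325]; print(h[::3,::3])
E
```

```text
time_s: 29.05
eef_pos: [548.3, 7.6, 30.3]
ee_rot: [0.0, 0.991, 0.134, 0.0]
force: [0.3, -0.2, -4.3]
grip_width: 0.128
time_s: 29.55
eef_pos: [556.6, 11.7, 29.9]
ee_rot: [0.0, 0.991, 0.134, 0.0]
force: [1.4, 0.4, -3.3]
grip_width: 0.12
dot [665.59505896  30.80520999  12.        ]
t 29.6 pos [556.5  11.7  29.9] jaw yaw -1.303 tilt z [ 0.001 -0.    -1.   ] j6 1.11 f [ 1.7 -0.  -2.2] g 10.7
 shift in tool [-0.5 -0.3 -0.1]
 turn tool z -0.0  (first turn then shift along turned axes: [-0.5 -0.3 -0.1] )
[[ 62  66  61  67  64  63  61  63  65  66  65  44]
 [ 63  66  62  38  61  60  66  65  64  58  44  37]
 [ 61  63  66  79 167 151 140  86  48  35  42  36]
 [ 62  64  66 204 176 171 171 163  33  38  35  36]
 [ 63  61  81 230 179 173 172 167  47  39  35  31]
 [ 64  67  71 229 170 171 170 165  36  35  37  36]
 [ 65  66  61 136 170 171 171 101  32  39  36  38]
 [ 67  67  64  43  84 111  70  33  31  28  36  33]
 [ 65  63  65  35  36  29  40  35  35  38  35  34]
 [ 66  64  65  34  35  39  31  34  36  36  36  34]
 [ 65  63  53  32  33  36  33  39  29  35  37  36]
 [ 62  64  65  56  37  37  36  38  36  34  30  36]
 [ 63  62  61  60  29  39  43  35  37  35  42  33]
 [ 63  64  62  53  28  34  37  44  40  34  31  30]]
```

View pics/w28.png

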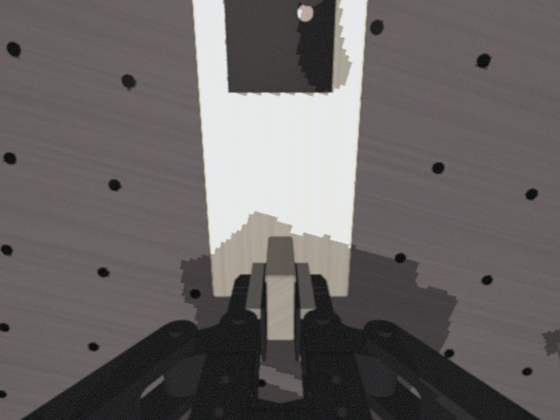

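```bash
python3 -m creep '[{"grip":30,"linear":[0,0,0],"rot":[0,0,0]},{"grip":30,"linear":[0,0,0],"rot":[0,0,0]},{"grip":30,"linear":[0,0,0],"rot":[0,0,0]},{"grip":40,"linear":[0,0,-25],"rot":[0,0,0]},{"grip":40,"linear":[0,0,-35],"rot":[0,0,0]},{"grip":40,"linear":[5,32,-3],"rot":[0,0,0]},{"grip":40,"linear":[5,32,0],"rot":[0,0,0]},{"grip":40,"linear":[5,32,0],"rot":[0,0,0]},{"grip":40,"linear":[0,0,0],"rot":[0,0,0]},{"grip":40,"linear":[0,0,0],"rot":[0,0,0]},{"grip":40,"linear":[0,0,0],"rot":[0,0,0]}]' 50
python3 - <<'E'
from h import *
c=cap("wrist","w29"); toolmove(555.9,11.9,30,0.268+np.pi/2)
p=proj(c,[664.7,31,20]); print(p); u,v=int(p[0]),int(p[1]); u0=max(u-70,0);v0=max(v-50,0); print(u0,v0); crop(c,u0,v0,u0+140,v0+100,5.7,"w29c")
E
```

```text
time_s: 30.52
eef_pos: [595.9, -76.6, 92.6]
ee_rot: [-0.0, 0.991, 0.133, -0.0]
force: [-0.4, 0.1, -0.3]
grip_width: 0.471
t 30.57 pos [595.9 -76.1  92.7] jaw yaw -1.302 tilt z [-0.  0. -1.] j6 0.98 f [ 0.5  0.1 -0.2] g 39.9
 shift in tool [-15.2 -95.4  62.8]
 turn tool z 0.0  (first turn then shift along turned axes: [-15.2 -95.4  62.8] )
[124.87387854  61.78841271]
54 11
```

View pics/w29c.png

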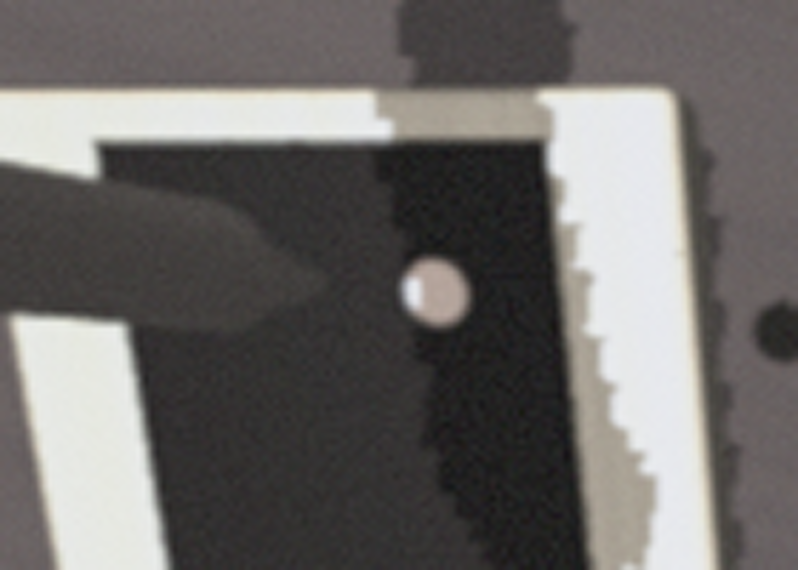

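Run:
```python
from h import *
c=load("w29"); f=5.7
dot=ray(c,54+436/f,11+291/f,12); tip=ray(c,54+328/f,11+283/f,36); print(dot,tip,tip-dot)
```

```text
[664.99379899  31.07722945  12.        ] [664.2729977   31.23700041  36.        ] [-0.72080129  0.15977096 24.        ]
```

```bash
python3 -m creep '[{"grip":40,"linear":[-8.9,29.3,-3],"rot":[0,0,0]},{"grip":40,"linear":[-8.9,29.3,-3],"rot":[0,0,0]},{"grip":40,"linear":[-8.9,29.3,0],"rot":[0,0,0]},{"grip":40,"linear":[-8.9,29.3,0],"rot":[0,0,0]},{"grip":40,"linear":[-8.9,29.3,0],"rot":[0,0,0]},{"grip":40,"linear":[0,0,0],"rot":[0,0,0]},{"grip":40,"linear":[0,0,0],"rot":[0,0,0]},{"grip":40,"linear":[0,0,0],"rot":[0,0,0]}]' 20
python3 - <<'E'
from h import *
c=cap("wrist","w30"); toolmove(592,-229,46)
E
```

```text
time_s: 31.23
eef_pos: [592.1, -228.6, 98.7]
ee_rot: [-0.0, 0.991, 0.134, -0.0]
force: [-0.6, 0.1, -0.2]
grip_width: 0.468
t 31.28 pos [ 592.2 -228.4   98.8] jaw yaw -1.301 tilt z [-0.  0. -1.] j6 0.75 f [ 0.6 -0.3 -0. ] g 40.5
 shift in tool [-0.3  0.6 52.8]
```

View pics/w30.png

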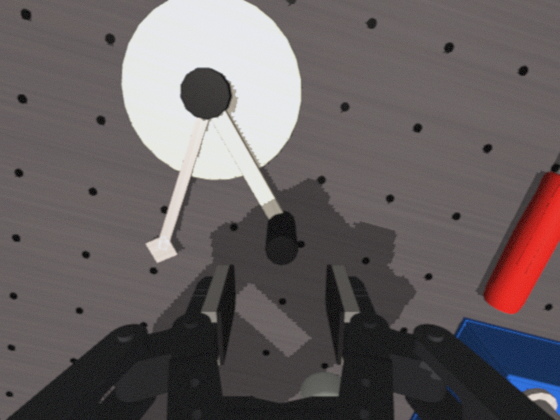

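```bash
python3 -m creep '[{"grip":40,"linear":[0,0.6,25],"rot":[0,0,0]},{"grip":40,"linear":[0,0,20],"rot":[0,0,0]},{"grip":35,"linear":[0,0,8],"rot":[0,0,0]},{"grip":24,"linear":[0,0,0],"rot":[0,0,0]},{"grip":24,"linear":[0,0,0],"rot":[0,0,0]},{"grip":24,"linear":[0,0,0],"rot":[0,0,0]}]' 20
python3 -m creep '[{"grip":24,"linear":[-3.5,-8.5,0],"rot":[0,0,0]},{"grip":24,"linear":[-3.5,-8.5,0],"rot":[0,0,0]},{"grip":24,"linear":[-1.7,-8.8,0],"rot":[0,0,0]},{"grip":24,"linear":[-1.7,-8.8,0],"rot":[0,0,0]},{"grip":24,"linear":[0,-9,0],"rot":[0,0,0]},{"grip":24,"linear":[0,-9,0],"rot":[0,0,0]},{"grip":24,"linear":[1,-5,0],"rot":[0,0,0]},{"grip":24,"linear":[1,-5,0],"rot":[0,0,0]},{"grip":24,"linear":[0,0,0],"rot":[0,0,0]},{"grip":24,"linear":[0,0,0],"rot":[0,0,0]},{"grip":24,"linear":[0,0,0],"rot":[0,0,0]}]' 20
python3 - <<'E'
from h import *
c=cap("wrist","w31"); toolmove(567,-158.5,46)
E
```

```text
time_s: 31.78
eef_pos: [593.0, -230.5, 47.2]
ee_rot: [0.001, 0.991, 0.134, 0.001]
force: [-0.1, 0.2, -0.2]
grip_width: 0.28
time_s: 32.7
eef_pos: [567.7, -172.5, 45.7]
ee_rot: [-0.0, 0.991, 0.133, 0.0]
force: [-0.4, 0.3, -0.5]
grip_width: 0.28
t 32.75 pos [ 567.6 -172.6   45.7] jaw yaw -1.303 tilt z [ 0.  0. -1.] j6 0.81 f [-0.1  0.3 -0.8] g 23.9
 shift in tool [  3.1 -13.8  -0.3]
```

View pics/w31.png

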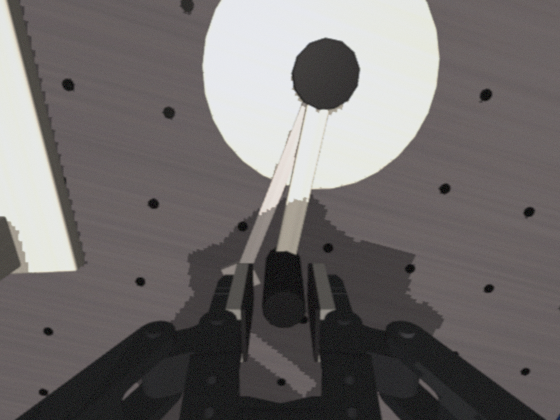

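```bash
python3 -m creep '[{"grip":24,"linear":[1,-5,0],"rot":[0,0,0]},{"grip":24,"linear":[1.5,-5,0],"rot":[0,0,0]},{"grip":24,"linear":[1.5,-4.5,0],"rot":[0,0,0]},{"grip":24,"linear":[0,0,0],"rot":[0,0,0]},{"grip":24,"linear":[0,0,0],"rot":[0,0,0]},{"grip":24,"linear":[0,0,0],"rot":[0,0,0]}]' 20
python3 - <<'E'
from h import *
c=cap("wrist","w32"); toolmove(567,-158.5,46)
E
```

```text
time_s: 33.25
eef_pos: [567.6, -157.3, 45.8]
ee_rot: [-0.0, 0.991, 0.134, 0.0]
force: [0.1, -0.8, -0.1]
grip_width: 0.283
t 33.3 pos [ 567.6 -157.4   45.8] jaw yaw -1.303 tilt z [ 0.  0. -1.] j6 0.83 f [ 0.  -0.5 -0.4] g 23.9
 shift in tool [-0.9  0.9 -0.2]
```

View pics/w32.png

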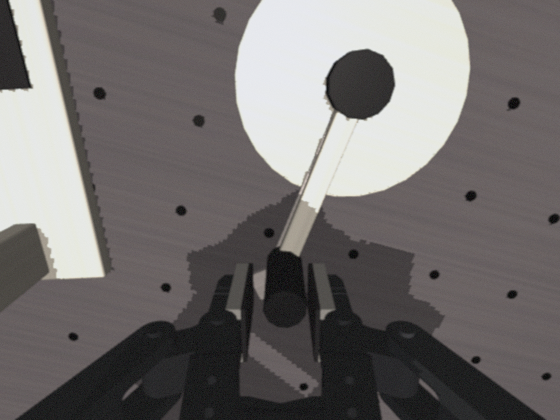

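```bash
python3 -m creep '[{"grip":24,"linear":[0.4,-1.7,0],"rot":[0,0,0]},{"grip":24,"linear":[0,0,0],"rot":[0,0,0]},{"grip":24,"linear":[0,2.5,0],"rot":[0,0,0]},{"grip":40,"linear":[0,0,0],"rot":[0,0,0]},{"grip":40,"linear":[0,0,0],"rot":[0,0,0]},{"grip":40,"linear":[0,0,-30],"rot":[0,0,0]},{"grip":40,"linear":[0,0,-35],"rot":[0,0,0]},{"grip":40,"linear":[20,-20,-25],"rot":[0,0,0]},{"grip":40,"linear":[0,0,0],"rot":[0,0,0]},{"grip":40,"linear":[0,0,0],"rot":[0,0,0]},{"grip":40,"linear":[0,0,0],"rot":[0,0,0]}]' 20
python3 - <<'E'
from h import *
c=cap("wrist","w33"); toolmove(567,-158.5,46)
E
```

```text
time_s: 34.22
eef_pos: [581.6, -133.3, 134.8]
ee_rot: [-0.0, 0.991, 0.134, -0.001]
force: [-0.7, -0.7, 0.1]
grip_width: 0.467
t 34.27 pos [ 581.4 -133.6  134.4] jaw yaw -1.303 tilt z [-0.002  0.001 -1.   ] j6 0.88 f [ 0.7 -0.  -0.9] g 40.1
 shift in tool [-20.3  20.3  88.5]
```

View pics/w33.png

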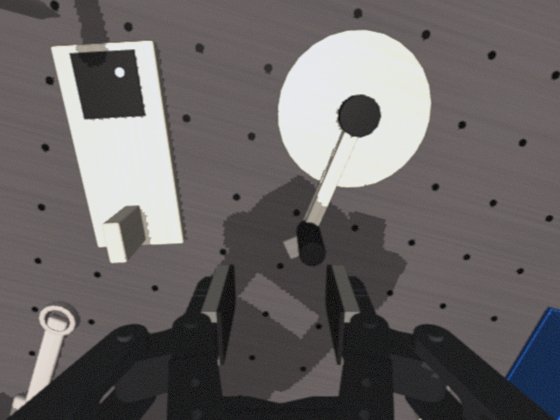

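Run:
```python
from h import *
c=load("w33"); crop(c,270,190,350,280,8,"w33c")
hsv=cv2.cvtColor(c["im"],cv2.COLOR_RGB2HSV)
m=((hsv[:,:,2]>190)&(hsv[:,:,1]<40)).astype(np.uint8); m[:, :250]=0
k=max(cv2.findContours(m[:195],cv2.RETR_EXTERNAL,cv2.CHAIN_APPROX_NONE)[0],key=cv2.contourArea)
P=np.array([ray(c,*p[0],10)[:2] for p in k]); P=P[P[:,0]>630]
A=np.c_[2*P,np.ones(len(P))]; s=np.linalg.lstsq(A,(P**2).sum(1),rcond=None)[0]; d=s[:2]; print("dial",d,"r",np.sqrt(s[2]+d@d))
v=ray(c,312,254,66)[:2]-d; print(v,np.hypot(*v),np.arctan2(v[1],v[0])%6.2832)
```

```text
dial [ 668.89906487 -166.35852835] r 42.68586121236526
[-101.24489306    7.72784034] 101.53939081597991 3.065412167819093
```

View pics/w33c.png

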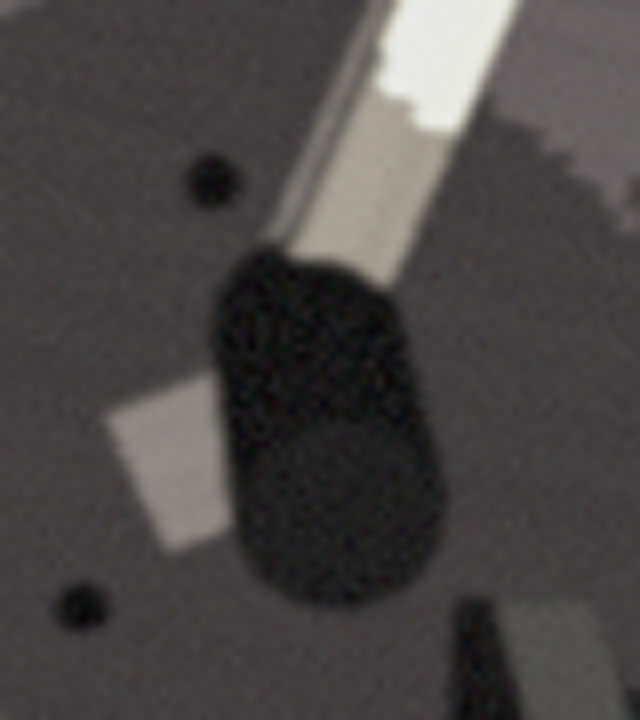

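```bash
python3 - <<'E'
from h import *
c=load("w33"); d=np.array([656.7,-167.4])
for n,u,v,z in [("tip",291.9,259,15),("side",283.1,241.6,15),("knob",312,254,66),("knob2",270+343/8,190+512/8,66),("dial",355,108.5,10)]:
    p=ray(c,u,v,z)[:2]; w=p-d; print(n,p,np.hypot(*w),np.arctan2(w[1],w[0])%6.2832)
b=load("w20")
p=ray(b,263,264,15)[:2];w=p-d;print("w20 tip",p,np.arctan2(w[1],w[0]))
p=ray(b,277,254,15)[:2];w=p-d;print("w20 side",p,np.arctan2(w[1],w[0]))
p=ray(b,250,253,15)[:2];w=p-d;print("w20 side",p,np.arctan2(w[1],w[0]))
E
python3 - <<'E'
from h import *
c=cap("top","top5"); crop(c,210,130,360,250,5,"top5c")
E
```

```text
tip [ 536.36437598 -155.75301434] 120.897951528523 3.0451056835090005
side [ 549.15163688 -144.85579669] 109.88581123874947 2.934965190207051
knob [ 567.65417181 -158.63068801] 89.47659107997576 3.043428300214172
knob2 [ 567.80421724 -159.17280512] 89.27567937789283 3.04930677437997
dial [ 660.21813379 -167.03591832] 3.536922506881342 0.10312008173379603
w20 tip [ 537.79550031 -155.51229632] 3.041946869095581
w20 side [ 547.28394367 -166.79039294] 3.136021252378442
w20 side [ 547.4555865 -144.7182071] 2.936876917308897
```

View pics/top5c.png

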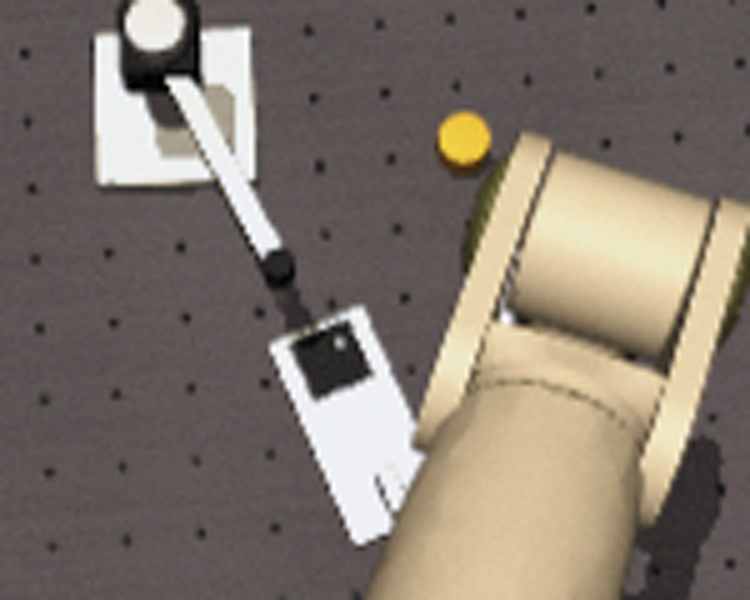

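Run:
```python
from h import *
c=load("w33"); print(ray(c,120,72,12), [np.round(ray(c,*p,10)[:2],1) for p in [(52,48),(153,41),(184,242),(98,247)]])
c=load("w29"); print(proj(c,[665,31,12]))
c=load("top5"); print(ray(c,210+340/5,130+342/5,12))
for w in ("w30","w31","w32"):
    c=load(w); print(w,proj(c,[665,31,12]),proj(c,[642,-5,12]))
```

```text
[640.23575779  -3.37497692  12.        ] [array([643.1,  43.8]), array([665.6, -21.5]), array([525.4, -68.8]), array([502.5,  -2.5])]
[130.62762904  62.07998569]
[639.25421363  -4.48295708  12.        ]
w30 [-140.42751691  -24.16755862] [-70.50052652  39.25924848]
w31 [-143.24354927  -85.49942774] [-49.33512352   3.36165821]
w32 [-103.11977766  -73.66102712] [-12.60942833  13.70116984]
```

Run:
```python
from h import *
toolmove(531.7,-29,100,0.322+np.pi/2)
```

```text
t 34.32 pos [ 581.4 -133.7  134.4] jaw yaw -1.304 tilt z [-0.002  0.001 -1.   ] j6 0.88 f [ 0.7 -0.2 -0.3] g 39.6
 shift in tool [ -20.2 -114.1   34.6]
 turn tool z -0.055  (first turn then shift along turned axes: [ -13.9 -115.    34.6] )
```

```bash
python3 -m creep '[{"grip":40,"linear":[0,0,0],"rot":[0,0,-0.055]},{"grip":40,"linear":[-3.5,-28.7,0],"rot":[0,0,0]},{"grip":40,"linear":[-3.5,-28.7,0],"rot":[0,0,0]},{"grip":40,"linear":[-3.5,-28.7,15],"rot":[0,0,0]},{"grip":40,"linear":[-3.4,-28.9,20],"rot":[0,0,0]},{"grip":40,"linear":[0,0,0],"rot":[0,0,0]},{"grip":40,"linear":[0,0,0],"rot":[0,0,0]},{"grip":40,"linear":[0,0,0],"rot":[0,0,0]}]' 50
python3 - <<'E'
from h import *
c=cap("wrist","w34"); toolmove(531.7,-29,30,0.322+np.pi/2)
E
```

```text
time_s: 34.98
eef_pos: [532.9, -29.6, 100.8]
ee_rot: [0.0, 0.987, 0.16, 0.0]
force: [0.2, 0.5, 0.2]
grip_width: 0.467
t 35.03 pos [533.2 -29.9 101. ] jaw yaw -1.249 tilt z [ 0.001 -0.    -1.   ] j6 0.97 f [ 0.2 -0.6  0.2] g 40.0
 shift in tool [-1.1 -1.4 71. ]
 turn tool z -0.0  (first turn then shift along turned axes: [-1.1 -1.4 71. ] )
```

View pics/w34.png

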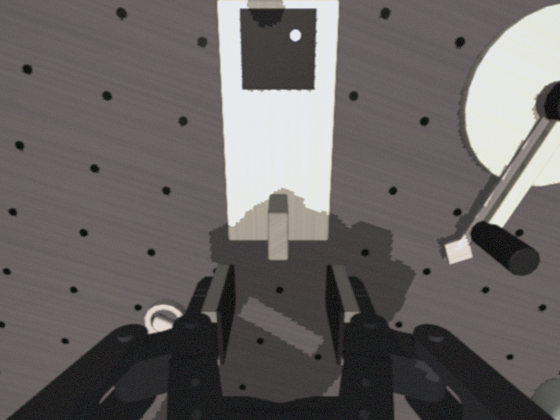

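```bash
python3 -m creep '[{"grip":40,"linear":[-0.5,-1.2,35],"rot":[0,0,0]},{"grip":35,"linear":[0,0,26],"rot":[0,0,0]},{"grip":30,"linear":[0,0,10],"rot":[0,0,0]},{"grip":20,"linear":[0,0,0],"rot":[0,0,0]},{"grip":5,"linear":[0,0,0],"rot":[0,0,0]},{"grip":5,"linear":[0,0,0],"rot":[0,0,0]},{"grip":5,"linear":[0,0,0],"rot":[0,0,0]},{"grip":5,"linear":[0,0,0],"rot":[0,0,0]},{"grip":5,"linear":[0,0,0],"rot":[0,0,0]}]' 50
python3 - <<'E'
from h import *
c=cap("wrist","w35")
g=cv2.cvtColor(c["im"],cv2.COLOR_RGB2GRAY)
m=(g[0:60,245:330]>130).astype(np.uint8)
n,l,s,ce=cv2.connectedComponentsWithStats(m); 
for i in range(1,n): print(s[i],ce[i]+[245,0], ray(c,*(ce[i]+[245,0]),12)) if s[i][4]>40 else None
d=ray(c,306.5,12,12); s0=sensors.sense(); p=s0["eef_pos"]; 
toolmove(p[0]+664.6-d[0],p[1]+31.1-d[1],p[2]); print(d)
E
```

```text
time_s: 35.78
eef_pos: [531.9, -28.0, 30.4]
ee_rot: [0.0, 0.987, 0.161, 0.0]
force: [-0.3, -0.7, -3.4]
grip_width: 0.127
[ 53   2  16  18 232] [305.55172414  10.80603448] [640.08025019  -2.45774507  12.        ]
t 35.83 pos [531.9 -27.9  30.3] jaw yaw -1.248 tilt z [ 0.001 -0.    -1.   ] j6 0.98 f [-0.8 -0.9  0.1] g 10.8
 shift in tool [ 34.3 -24.4   0. ]
[639.80308024  -2.95695967  12.        ]
```

View pics/w35.png

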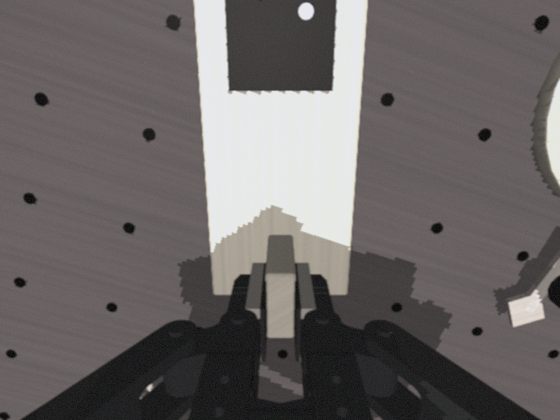

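```bash
python3 -m creep '[{"grip":5,"linear":[3,-2,0],"rot":[0,0,0]},{"grip":5,"linear":[6,-4,0],"rot":[0,0,0]},{"grip":5,"linear":[6,-4,0],"rot":[0,0,0]},{"grip":5,"linear":[6,-4,0],"rot":[0,0,0]},{"grip":5,"linear":[6,-4,0],"rot":[0,0,0]},{"grip":5,"linear":[4,-4,0],"rot":[0,0,0]},{"grip":5,"linear":[3.2,-2,0],"rot":[0,0,0]},{"grip":5,"linear":[0,0,0],"rot":[0,0,0]},{"grip":5,"linear":[0,0,0],"rot":[0,0,0]},{"grip":5,"linear":[0,0,0],"rot":[0,0,0]}]' 60
python3 -m creep '[{"grip":30,"linear":[0,0,0],"rot":[0,0,0]},{"grip":30,"linear":[0,0,0],"rot":[0,0,0]},{"grip":30,"linear":[0,0,0],"rot":[0,0,0]},{"grip":40,"linear":[0,0,-25],"rot":[0,0,0]},{"grip":40,"linear":[0,0,-35],"rot":[0,0,0]},{"grip":40,"linear":[5,32,-3],"rot":[0,0,0]},{"grip":40,"linear":[5,32,0],"rot":[0,0,0]},{"grip":40,"linear":[5,32,0],"rot":[0,0,0]},{"grip":40,"linear":[0,0,0],"rot":[0,0,0]},{"grip":40,"linear":[0,0,0],"rot":[0,0,0]},{"grip":40,"linear":[0,0,0],"rot":[0,0,0]}]' 50
python3 - <<'E'
from h import *
c=cap("wrist","w36"); toolmove(555.9,11.9,30,0.268+np.pi/2)
p=proj(c,[664.7,31,20]); print(p); u,v=int(p[0]),int(p[1]); u0=max(u-70,0);v0=max(v-50,0); print(u0,v0); crop(c,u0,v0,u0+140,v0+100,5.7,"w36c")
E
```

```text
time_s: 36.67
eef_pos: [557.5, 6.7, 30.3]
ee_rot: [-0.0, 0.987, 0.161, 0.001]
force: [3.2, 3.9, 4.2]
grip_width: 0.124
time_s: 37.58
eef_pos: [600.7, -80.1, 92.3]
ee_rot: [-0.0, 0.987, 0.161, -0.001]
force: [-0.3, 0.7, -0.3]
grip_width: 0.465
t 37.63 pos [600.6 -79.7  92.4] jaw yaw -1.247 tilt z [-0.001  0.    -1.   ] j6 0.92 f [-0.8  0.8 -0.2] g 39.9
 shift in tool [ -13.3 -101.    62.5]
 turn tool z 0.055  (first turn then shift along turned axes: [ -18.8 -100.1   62.5] )
[125.21025918  59.37415564]
55 9
```

View pics/w36c.png

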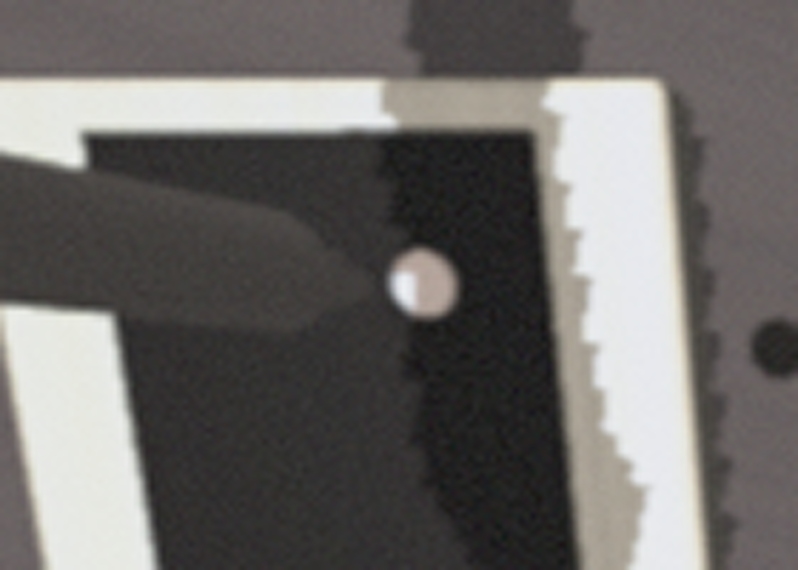

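View pics/w36.png

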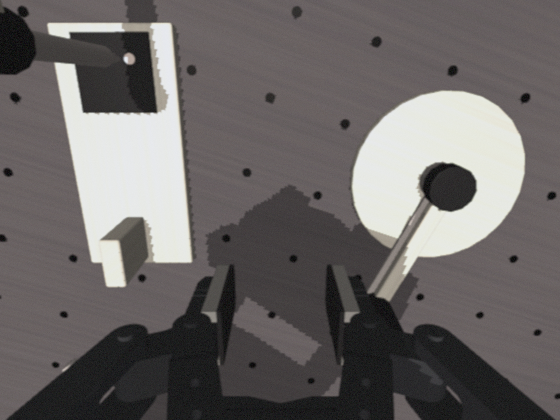

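Run:
```python
from h import *
c=load("w36"); f=5.7
dot=ray(c,55+424/f,9+284/f,12); tip=ray(c,55+377/f,9+284/f,24.8); print(dot,tip,tip-dot)
```

```text
[665.19294003  31.96965768  12.        ] [664.60693569  31.22080625  24.8       ] [-0.58600434 -0.74885143 12.8       ]
```

```bash
python3 -m creep '[{"grip":40,"linear":[0,0,-35],"rot":[0,0,0]},{"grip":40,"linear":[-10,0,-35],"rot":[0,0,0]},{"grip":40,"linear":[-30,15,-20],"rot":[0,0,0]},{"grip":40,"linear":[-30,25,0],"rot":[0,0,0]},{"grip":40,"linear":[-30,25,0],"rot":[0,0,0]},{"grip":40,"linear":[-30,25,0],"rot":[0,0,0]},{"grip":40,"linear":[-30,25,0],"rot":[0,0,0]},{"grip":40,"linear":[-30,25,0],"rot":[0,0,0]},{"grip":40,"linear":[0,0,0],"rot":[0,0,0]},{"grip":40,"linear":[0,0,0],"rot":[0,0,0]},{"grip":40,"linear":[0,0,0],"rot":[0,0,0]}]' 50
python3 - <<'E'
from h import *
c=cap("top","top6"); crop(c,210,130,360,250,5,"top6c"); cap("scene","scene6"); toolmove(0,0,0)
E
```

```text
time_s: 38.55
eef_pos: [465.6, -272.5, 182.8]
ee_rot: [-0.0, 0.987, 0.161, 0.0]
force: [0.6, 0.1, -0.3]
grip_width: 0.469
t 38.65 pos [ 466.  -272.1  182.8] jaw yaw -1.246 tilt z [-0.  0. -1.] j6 0.5 f [-0.4  0.   0.1] g 39.9
 shift in tool [-354.8 -406.6  182.8]
```

View pics/top6.png

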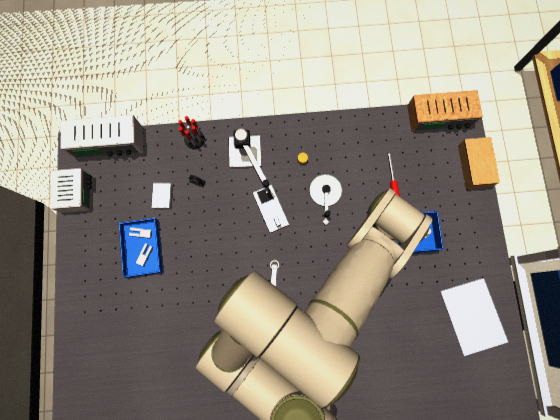

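View pics/top6c.png

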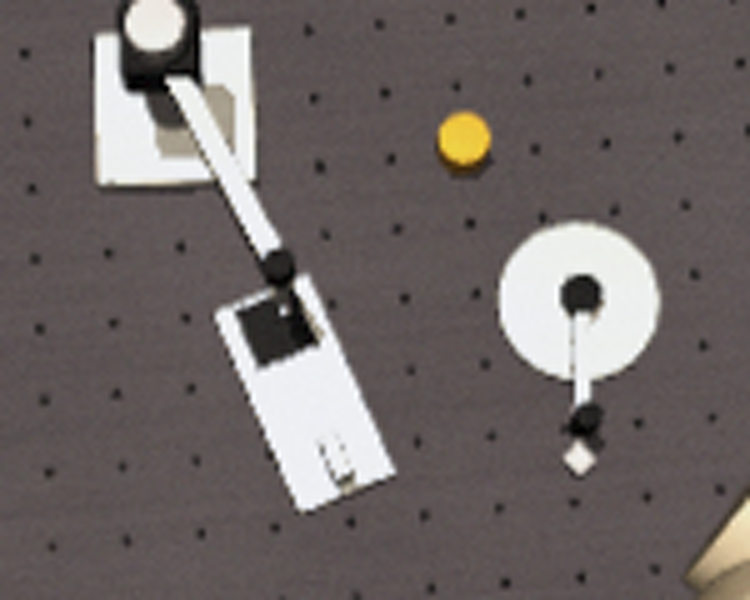

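View pics/scene6.png

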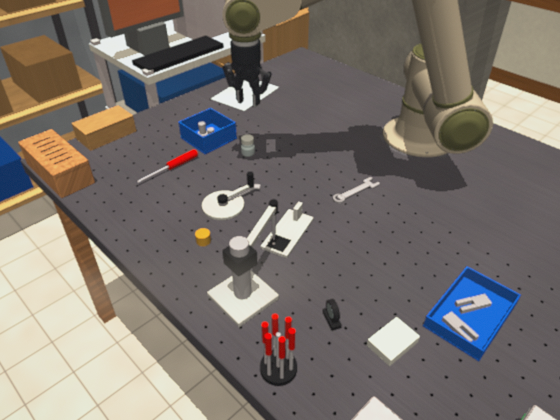

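Run:
```python
from h import *
c=load("top6"); print(ray(c,210+284/5,130+310/5,12))
d=ray(c,210+580/5,130+300/5,10);k=ray(c,210+586/5,130+418/5,66);a=ray(c,210+579/5,130+475/5,15);print(d,k,a)
for q in(k,a): v=(q-d)[:2]; print(np.hypot(*v),np.arctan2(v[1],v[0])%6.2832)
s=load("scene6"); crop(s,170,100,250,160,10,"scene6b")
```

```text
[664.7479956   31.48228024  12.        ]
[ 654.98053891 -169.55304068   10.        ] [ 562.43737134 -157.61235881   66.        ] [ 534.13564969 -155.36314092   15.        ]
93.31033033578714 3.013273379988754
121.67514333563211 3.0247054834173186
```

View pics/scene6b.png

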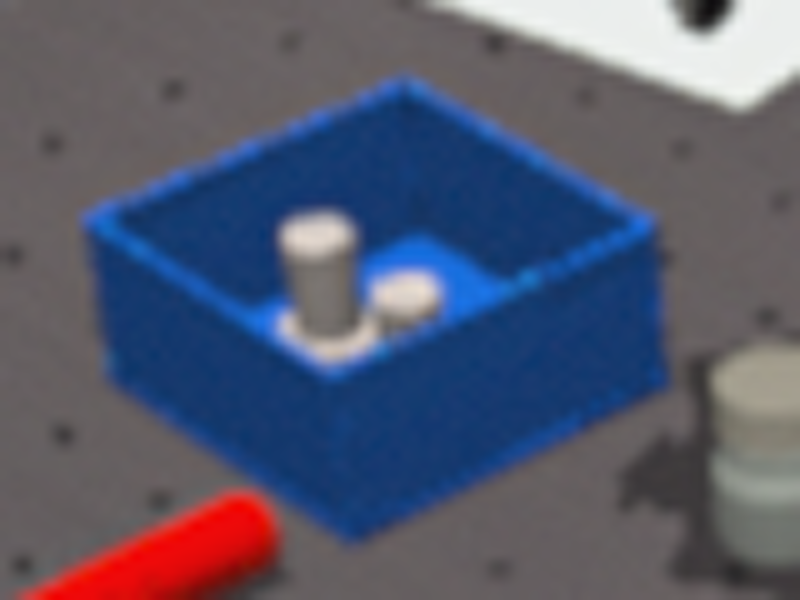

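All in place: both feet are in the bin, both forks in the tray, the dot is under the needle and the lever is on the arrow. The gripper is clear, so I am handing in.

Run:
```python
from rig import ctrl
print(ctrl.finish_job())
```

```text
the job is handed in; nothing more can be done
None
```

The probe station is set up and the job is handed in at about 39 s of the 210 s allowed. No verdict was reported.

- **Loose hardware:** Four pieces were present. Both forks are in the tray and both post feet stand upright in the bin; the last top and scene pictures showed them there.
- **Lever parked:** I pushed the lever back until it met its stop, with a contact force of about 13 N.
- **Sled, first slide:** I slid the sled by its fin until the dot was under the needle. The close-up showed it 0.7 mm off with the lever still parked.
- **Sled knocked:** After I turned the lever onto the arrow, a check showed the sled had been shifted about 40 mm, as the task warned might happen. I slid it back with the lever left on the arrow. The lowered needle tip was about 25 mm above the table, clear of the 12 mm high dot. I took the earlier alignment with the lever parked as completing step 2 and did not repeat it.
- **Last checks:**
  - The dot measured about 1 mm from the needle tip in the wrist close-up. The top view put it within about 0.5 mm of the tip position found there.
  - The lever is within about 0.01 rad of the arrow in both the wrist and top views. The two cameras differ by 0.02–0.03 rad in absolute angle, but they agree on lever against arrow.
  - The arrow tip stayed put within measurement error (about 1–2 mm).
  - I saw no bystander out of place, though I judged that by eye from the pictures.

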